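Put the microscope accessory case in order

TASK

Open the microscope accessory case and check what is in it against the plan inside its lid: eyepieces belong in the three small recesses by the hinge and the flat lenses in the wide recesses at the front. Take the eyepiece that has been packed in a lens recess out, stand it upright in the steel tray without dropping it, and gently close the lid fully. Leave the rest of its contents in place, and do not disturb the things lying round the case and the tray.

Things in the scene. Friction and masses are not known exactly. Their poses are not given: they have to be found in the camera images.
- case: grey plastic case base, fixed, 150 (x) by 220 (y) by 50 mm high. Origin at the centre of its underside; +x points to the hinge side, -x to the front. Grey foam inside, its top 48 mm above the bench, has two rows of three round recesses 24 mm deep (floor 24 mm above the bench), at y = -66, 0 and +66 mm
- small_recess1 (a point): middle of the row of three small recesses, 33 mm in diameter, for eyepieces: at the mouth of the middle one, x = +36 mm in the case, 48 mm above the bench; the others 66 mm either way along the case's y
- wide_recess1 (a point): middle of the row of three wide recesses, 53.5 mm in diameter, for lenses: at the mouth of the middle one, x = -34 mm in the case, 48 mm above the bench; the others 66 mm either way along the case's y. Two hold lenses; the third lens is mounted on the microscope, so its recess should be empty
- lid (a joint): the case's lid, a shell 45 mm high over the whole base, about 250 g, hinged along the base's +x rim. 0 = shut, grows in rad as the front edge lifts, stop at 1.83 (105 degrees). Starts shut or ajar by up to 0.1. The hinge is stiff: the lid stays at any angle; 2 to 4 N at the tab moves it. The plan on its inner face shows three small circles by the hinge and three wide ones at the front
- case_hinge (a point): middle of the hinge line, on the base, 50 mm above the bench at x = +75 mm of the case; the hinge line runs along the case's y axis
- lid_tab (a point): point in the lift tab in the middle of the lid's front edge. The tab is 22 mm wide (along the case's y), 8 mm thick and juts 36 mm from the lid's front face; this point is 20 mm out from that face, at mid thickness, 170 mm from the hinge line and 8 mm above it when shut (58 mm above the bench). It turns with the lid
- tray: open steel instrument tray, fixed to the bench, 120 (x) by 190 (y) by 20 mm high, walls and floor 3 mm thick. Origin at the centre of its underside; inner floor 3 mm above. One half (about y = +52 mm) is taken by a small jar, the -y half is free
- eyepiece0: one of four identical eyepieces (which starts where varies): steel barrel 30 mm in diameter, 27 mm long, below; black ribbed body 38 mm in diameter from 27 to 53 mm above the foot; rubber rim 34 to 37 mm in diameter on top; 58 mm tall, about 90 g. Origin at the centre of its foot, z up its axis. Stands on a recess floor, its top 34 mm above the foam. Three are in small recesses, one in a wide one
- eyepiece1: one of four identical eyepieces (which starts where varies): steel barrel 30 mm in diameter, 27 mm long, below; black ribbed body 38 mm in diameter from 27 to 53 mm above the foot; rubber rim 34 to 37 mm in diameter on top; 58 mm tall, about 90 g. Origin at the centre of its foot, z up its axis. Stands on a recess floor, its top 34 mm above the foam. Three are in small recesses, one in a wide one
- eyepiece2: one of four identical eyepieces (which starts where varies): steel barrel 30 mm in diameter, 27 mm long, below; black ribbed body 38 mm in diameter from 27 to 53 mm above the foot; rubber rim 34 to 37 mm in diameter on top; 58 mm tall, about 90 g. Origin at the centre of its foot, z up its axis. Stands on a recess floor, its top 34 mm above the foam. Three are in small recesses, one in a wide one
- eyepiece3: one of four identical eyepieces (which starts where varies): steel barrel 30 mm in diameter, 27 mm long, below; black ribbed body 38 mm in diameter from 27 to 53 mm above the foot; rubber rim 34 to 37 mm in diameter on top; 58 mm tall, about 90 g. Origin at the centre of its foot, z up its axis. Stands on a recess floor, its top 34 mm above the foam. Three are in small recesses, one in a wide one
- lens0: one of two identical auxiliary lenses: flat black cylinder 49 mm in diameter, 34 mm tall, with a bright ring and a lens face on top, about 120 g. Origin at the centre of its foot, z up its axis. Starts in a wide recess with its top 10 mm above the foam; rightly packed, stays there
- lens1: one of two identical auxiliary lenses: flat black cylinder 49 mm in diameter, 34 mm tall, with a bright ring and a lens face on top, about 120 g. Origin at the centre of its foot, z up its axis. Starts in a wide recess with its top 10 mm above the foam; rightly packed, stays there
- specimen_jar: brown glass jar with a white cap, 40 mm in diameter, 55 mm tall, standing in the +y half of the tray; origin at the centre of its foot. Leave it
- petri_dish: pale round covered culture dish, 93 mm in diameter, 17 mm tall, beside the case; origin at the centre of its underside. Leave it
- calculator: pocket calculator 145 by 78 by 14 mm lying beside the tray; origin at the centre of its underside. Leave it
- marker_pen: marker pen 127 mm long lying beyond the tray; origin on its underside. Leave it
- forceps: steel forceps 130 mm long lying just beyond the tray; origin on the underside. Leave them

How it is judged:
On the way, in this order (a step that is already met when the one before it is completed fails the run):
1. the lid stands open (more than 57 degrees) (value of joint lid above 1 rad), for 0.2 s.
2. one eyepiece stands upright in the tray and the other three are in the small recesses (((x of eyepiece0 in the frame of tray between -0.045 and 0.045 m and y of eyepiece0 in the frame of tray between -0.08 and 0.08 m and z of eyepiece0 in the frame of tray below 0.01 m and angle between eyepiece0's own z axis and vertical below 0.12 rad and linear speed of eyepiece0 below 0.02 m/s and (x of eyepiece1 in the frame of case above 0.02 m and distance of eyepiece1 from where it was at the start of the episode below 0.012 m and angle between eyepiece1's own z axis and vertical below 0.12 rad) and (x of eyepiece2 in the frame of case above 0.02 m and distance of eyepiece2 from where it was at the start of the episode below 0.012 m and angle between eyepiece2's own z axis and vertical below 0.12 rad) and (x of eyepiece3 in the frame of case above 0.02 m and distance of eyepiece3 from where it was at the start of the episode below 0.012 m and angle between eyepiece3's own z axis and vertical below 0.12 rad)) or (x of eyepiece1 in the frame of tray between -0.045 and 0.045 m and y of eyepiece1 in the frame of tray between -0.08 and 0.08 m and z of eyepiece1 in the frame of tray below 0.01 m and angle between eyepiece1's own z axis and vertical below 0.12 rad and linear speed of eyepiece1 below 0.02 m/s and (x of eyepiece0 in the frame of case above 0.02 m and distance of eyepiece0 from where it was at the start of the episode below 0.012 m and angle between eyepiece0's own z axis and vertical below 0.12 rad) and (x of eyepiece2 in the frame of case above 0.02 m and distance of eyepiece2 from where it was at the start of the episode below 0.012 m and angle between eyepiece2's own z axis and vertical below 0.12 rad) and (x of eyepiece3 in the frame of case above 0.02 m and distance of eyepiece3 from where it was at the start of the episode below 0.012 m and angle between eyepiece3's own z axis and vertical below 0.12 rad)) or (x of eyepiece2 in the frame of tray between -0.045 and 0.045 m and y of eyepiece2 in the frame of tray between -0.08 and 0.08 m and z of eyepiece2 in the frame of tray below 0.01 m and angle between eyepiece2's own z axis and vertical below 0.12 rad and linear speed of eyepiece2 below 0.02 m/s and (x of eyepiece0 in the frame of case above 0.02 m and distance of eyepiece0 from where it was at the start of the episode below 0.012 m and angle between eyepiece0's own z axis and vertical below 0.12 rad) and (x of eyepiece1 in the frame of case above 0.02 m and distance of eyepiece1 from where it was at the start of the episode below 0.012 m and angle between eyepiece1's own z axis and vertical below 0.12 rad) and (x of eyepiece3 in the frame of case above 0.02 m and distance of eyepiece3 from where it was at the start of the episode below 0.012 m and angle between eyepiece3's own z axis and vertical below 0.12 rad)) or (x of eyepiece3 in the frame of tray between -0.045 and 0.045 m and y of eyepiece3 in the frame of tray between -0.08 and 0.08 m and z of eyepiece3 in the frame of tray below 0.01 m and angle between eyepiece3's own z axis and vertical below 0.12 rad and linear speed of eyepiece3 below 0.02 m/s and (x of eyepiece0 in the frame of case above 0.02 m and distance of eyepiece0 from where it was at the start of the episode below 0.012 m and angle between eyepiece0's own z axis and vertical below 0.12 rad) and (x of eyepiece1 in the frame of case above 0.02 m and distance of eyepiece1 from where it was at the start of the episode below 0.012 m and angle between eyepiece1's own z axis and vertical below 0.12 rad) and (x of eyepiece2 in the frame of case above 0.02 m and distance of eyepiece2 from where it was at the start of the episode below 0.012 m and angle between eyepiece2's own z axis and vertical below 0.12 rad)))), for 0.2 s.
At the end, for the whole second after the job is handed in: The lid is shut (within 0.04 rad, 2 degrees). One eyepiece stands at rest upright (within 7 degrees) with its foot on the floor of the tray; the other three still stand upright in the small recesses and both lenses in the wide ones, where they started (within 12 mm) (value of joint lid below 0.04 rad and ((x of eyepiece0 in the frame of tray between -0.045 and 0.045 m and y of eyepiece0 in the frame of tray between -0.08 and 0.08 m and z of eyepiece0 in the frame of tray below 0.01 m and angle between eyepiece0's own z axis and vertical below 0.12 rad and linear speed of eyepiece0 below 0.02 m/s and (x of eyepiece1 in the frame of case above 0.02 m and distance of eyepiece1 from where it was at the start of the episode below 0.012 m and angle between eyepiece1's own z axis and vertical below 0.12 rad) and (x of eyepiece2 in the frame of case above 0.02 m and distance of eyepiece2 from where it was at the start of the episode below 0.012 m and angle between eyepiece2's own z axis and vertical below 0.12 rad) and (x of eyepiece3 in the frame of case above 0.02 m and distance of eyepiece3 from where it was at the start of the episode below 0.012 m and angle between eyepiece3's own z axis and vertical below 0.12 rad)) or (x of eyepiece1 in the frame of tray between -0.045 and 0.045 m and y of eyepiece1 in the frame of tray between -0.08 and 0.08 m and z of eyepiece1 in the frame of tray below 0.01 m and angle between eyepiece1's own z axis and vertical below 0.12 rad and linear speed of eyepiece1 below 0.02 m/s and (x of eyepiece0 in the frame of case above 0.02 m and distance of eyepiece0 from where it was at the start of the episode below 0.012 m and angle between eyepiece0's own z axis and vertical below 0.12 rad) and (x of eyepiece2 in the frame of case above 0.02 m and distance of eyepiece2 from where it was at the start of the episode below 0.012 m and angle between eyepiece2's own z axis and vertical below 0.12 rad) and (x of eyepiece3 in the frame of case above 0.02 m and distance of eyepiece3 from where it was at the start of the episode below 0.012 m and angle between eyepiece3's own z axis and vertical below 0.12 rad)) or (x of eyepiece2 in the frame of tray between -0.045 and 0.045 m and y of eyepiece2 in the frame of tray between -0.08 and 0.08 m and z of eyepiece2 in the frame of tray below 0.01 m and angle between eyepiece2's own z axis and vertical below 0.12 rad and linear speed of eyepiece2 below 0.02 m/s and (x of eyepiece0 in the frame of case above 0.02 m and distance of eyepiece0 from where it was at the start of the episode below 0.012 m and angle between eyepiece0's own z axis and vertical below 0.12 rad) and (x of eyepiece1 in the frame of case above 0.02 m and distance of eyepiece1 from where it was at the start of the episode below 0.012 m and angle between eyepiece1's own z axis and vertical below 0.12 rad) and (x of eyepiece3 in the frame of case above 0.02 m and distance of eyepiece3 from where it was at the start of the episode below 0.012 m and angle between eyepiece3's own z axis and vertical below 0.12 rad)) or (x of eyepiece3 in the frame of tray between -0.045 and 0.045 m and y of eyepiece3 in the frame of tray between -0.08 and 0.08 m and z of eyepiece3 in the frame of tray below 0.01 m and angle between eyepiece3's own z axis and vertical below 0.12 rad and linear speed of eyepiece3 below 0.02 m/s and (x of eyepiece0 in the frame of case above 0.02 m and distance of eyepiece0 from where it was at the start of the episode below 0.012 m and angle between eyepiece0's own z axis and vertical below 0.12 rad) and (x of eyepiece1 in the frame of case above 0.02 m and distance of eyepiece1 from where it was at the start of the episode below 0.012 m and angle between eyepiece1's own z axis and vertical below 0.12 rad) and (x of eyepiece2 in the frame of case above 0.02 m and distance of eyepiece2 from where it was at the start of the episode below 0.012 m and angle between eyepiece2's own z axis and vertical below 0.12 rad))) and distance of each of lens0, lens1 from where it was at the start of the episode below 0.012 m and angle between each of lens0, lens1's own z axis and vertical below 0.12 rad and velocity of joint lid below 0.05 rad/s); the robot touches nothing.
It fails at once if an eyepiece or lens is dropped or thrown (faster than 0.6 m/s without being held) ((linear speed of eyepiece0 above 0.6 m/s and contact force between the fingers and eyepiece0 below 0.01 N) or (linear speed of eyepiece1 above 0.6 m/s and contact force between the fingers and eyepiece1 below 0.01 N) or (linear speed of eyepiece2 above 0.6 m/s and contact force between the fingers and eyepiece2 below 0.01 N) or (linear speed of eyepiece3 above 0.6 m/s and contact force between the fingers and eyepiece3 below 0.01 N) or (linear speed of lens0 above 0.6 m/s and contact force between the fingers and lens0 below 0.01 N) or (linear speed of lens1 above 0.6 m/s and contact force between the fingers and lens1 below 0.01 N)).
It fails at once if the lid is slammed (closing faster than 2.5 rad/s) (velocity of joint lid below -2.5 rad/s).
It fails at once if a bystander is disturbed (the jar moved more than 20 mm, any other more than 30 mm) (distance of specimen_jar from where it was at the start of the episode above 0.02 m or distance of any of petri_dish, calculator, marker_pen, forceps from where it was at the start of the episode above 0.03 m).
It also fails if it takes over 67 s, if anything falls off the work surface, if the arm or the gripper's body presses on something with over 40 N, if the wrist force passes 120 N, or if a joint passes its speed limit or range.

ROBOT

A 6-joint arm with a two-finger parallel gripper is mounted at the origin on the work surface. World frame = base frame: x ahead of the robot, y to its left, z up, the work surface at z = 0. Lengths are in m, angles in rad, forces in N, time in s.
With the tool pointing down it reaches from about 0.275 to 0.85 m from the base axis. Payload 19 kg.
Tool frame: the origin (TCP) lies midway between the tips of the shut fingers; the grasp point (between the pads) lies bot.hold_point_z behind it (bot.hold_point_z is the distance from the TCP to the grasp point, in m); x points along the fingers, z is the direction in which the jaws open and shut, and the axes are right-handed (so a half turn about x gives the same grasp; the last joint's range is limited). The gripper opens to 85 mm and grips with 20 to 120 N. Pads are 22 mm wide; open, the fingers measure 114 mm over their backs; the gripper's body (76 mm by 85 mm) begins 54 mm behind the grasp point. The pads swing forward as they close: fully open they stand 13 mm farther back than shut.
Start: joints at [-1.339, 0.15, 1.437, -0, 1.554, -0.134], TCP at [0.206, -0.537, 0.231] pointing down, gripper open.
Joint ranges: [-2.8, 2.8], [-0.68, 2.1], [0.12, 2.68], [-1.39, 4.53], [0.16, 2.79], [-2.81, 2.81]. Speed limits (rad/s): [1.89, 1.89, 2.22, 3.01, 3.01, 3.01].

INTERFACE

Orientations are given as a rotation vector (axis times angle).
In Python, from plant import bot gives the robot as it stands.
- The arm moves only by the tool step_arm, never from a script. Its argument "increments" is one flat list of numbers, 5 for each row, row after row: the shift along the tool's x, y, z in cm, then the turn about the tool's x in rad, then the closure, from 0 (fully open) to 1 (shut). A call has 1 to 20 rows; each row is the pose to reach, as a shift and turn from the pose measured when the call began, along the tool's axes at that moment; what a row does not reach only later rows make up. A row lasts 1/10 s, in which the tool goes at most 50 mm and 8.59 degrees, less where a joint would pass 70% of its speed; a pose out of reach is approached as far as the arm can. A call with a gripper value outside its range is refused whole. The fingers move at their own pace and stop on an object; the grip force is fixed at half the most. Time passes only in rows, so rows that repeat a pose let the fingers close. It gives the time, the measured TCP pose, the force and the opening at its end, in the units of the state.
- bot.observe(): the state, without advancing time (a new reading comes with each control period).
- bot.camera(name): name is "scene" or "top"; returns a dict with "image" (480x640x3 uint8, blue, green, red), "depth" (480x640 float32, m along the optical axis (not along the pixel's ray), 0 where there is no reading), "fx", "fy", "cx", "cy" (pixels), "k1" (the pictures are not rectified: a ray, as slopes to the right and down, at radius r is drawn at 1 + k1 r^2 times it, then the intrinsics apply), "pose" (4x4, takes a point from camera to world coordinates). Camera axes: x right, y up, looking along -z (the intrinsics and any distortion apply to the point x, -y, -z); pixel columns grow to the right and rows downward; lengths in m; the calibration is good to about 2 mm. A picture is of the moment at which its call begins.
- bot.sign_off(): hands the job in, once; it reports no verdict.
The state is a dict: "time_s": time; "joint_positions": joint angles; "qd": joint speeds; "tau": joint torques, N m; "tcp_pos": TCP position; "ee_rot": TCP orientation; "ft_force": force on the tool from outside, world axes, zero at the start; "moment": the same for the moment, N m; "finger_gap": finger opening in m.
Only numpy, scipy, OpenCV 4.12 (cv2) and the standard library are available. Lean on these libraries where they do the work, as an engineer would, in place of code of your own. Each camera call takes 0.05 s, during which the arm holds its last target.

## Working session

There is one attempt and no reset: what is moved stays moved. The work goes in short steps, Python scripts to look and compute and a tool call to move; the robot and the scene stay as the last step left them, time stands still between calls to the robot, and variables do not carry over. Pictures are saved under pics/ and viewed, and the job is handed in when it is done.

Besides the shell and the picture viewer there is one more tool, called after "Call:" as name(argument=value, ...) on one line, values as JSON. step_arm: Moves the arm, as the interface text tells. Its arguments: {"type":"object","properties":{"increments":{"type":"array","items":{"type":"number"}}},"required":["increments"]}

```bash
ls; mkdir -p pics; python3 - <<'E'
from plant import bot
import cv2
s=bot.observe(); print(s, bot.hold_point_z)
for n in("scene","top"):
    c=bot.camera(n); cv2.imwrite(f"pics/{n}0.png",c["image"]); print(n,c["fx"],c["fy"],c["cx"],c["cy"],c["k1"],c["pose"])
E
```

```text
pics
{'time_s': 0.0, 'joint_positions': array([-1.33899440e+00,  1.50982247e-01,  1.43801869e+00, -1.61189673e-05,
        1.55380644e+00, -1.34011695e-01]), 'qd': array([ 9.78965348e-04, -2.42375606e-04, -4.60941067e-04,  1.65982487e-03,
        8.23873505e-05, -4.74461511e-04]), 'tau': array([ 5.39341690e-04, -7.13059330e+01, -5.70864594e+01, -2.91693586e-04,
        8.95379955e-03, -4.63077504e-05]), 'tcp_pos': array([ 0.20559608, -0.53672368,  0.23068374]), 'ee_rot': array([ 0.93643346,  1.36127721, -0.93510585]), 'ft_force': array([ 0.34027007, -0.51109588, -0.16721528]), 'moment': array([-0.00188953, -0.01175849, -0.01492556]), 'finger_gap': 0.08514716319710132} 0.0187
scene 508.18705827506847 508.18705827506847 318.5348682845912 239.58855954502096 -0.017680651942006662 [[-0.48653177 -0.63883084  0.59597147  1.15563625]
 [ 0.87356919 -0.36570849  0.32114508  0.42059543]
 [ 0.01279445  0.6768696   0.73599175  0.73571402]
 [ 0.          0.          0.          1.        ]]
top 473.03055056870056 473.03055056870056 323.20569687699106 246.80445055429544 -0.09150546933417271 [[ 0.0275113   0.98685247 -0.15926495  0.50145341]
 [-0.99912208  0.02211066 -0.03558344  0.09401602]
 [-0.03159416  0.16010408  0.98659439  0.84550368]
 [ 0.          0.          0.          1.        ]]
```

View pics/scene0.png

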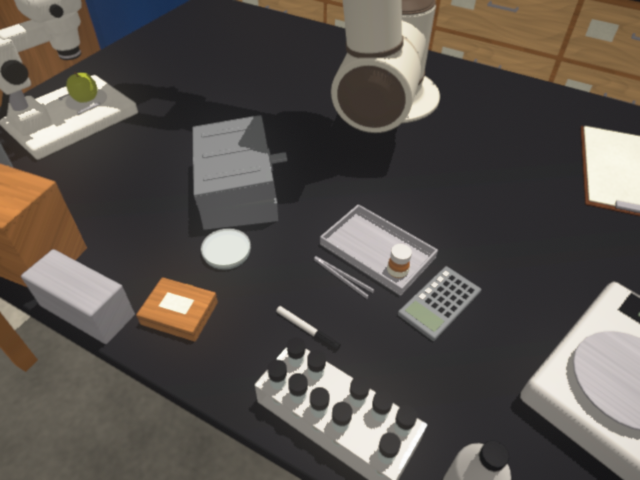

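View pics/top0.png

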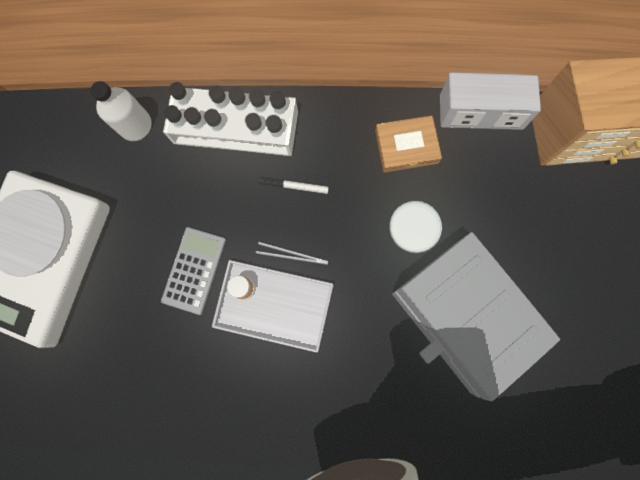

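Top view: the case is at about (477,317) with its tab at (430,352). The tray is at (273,306) and the jar at (240,287). Next I'll measure.

```bash
cat > h.py <<'E'
from plant import bot
import cv2, numpy as np
from scipy.spatial.transform import Rotation as R
def cloud(c):
    d=c["depth"]; h,w=d.shape
    K=np.array([[c["fx"],0,c["cx"]],[0,c["fy"],c["cy"]],[0,0,1.]])
    uv=np.stack(np.meshgrid(np.arange(w),np.arange(h)),-1).reshape(-1,1,2).astype(float)
    s=cv2.undistortPoints(uv,K,np.array([c["k1"],0,0,0.])).reshape(h,w,2)
    p=np.stack([s[...,0]*d,-s[...,1]*d,-d],-1)
    P=p@c["pose"][:3,:3].T+c["pose"][:3,3]
    P[d==0]=np.nan
    return P
def ray(c,u,v,z):
    K=np.array([[c["fx"],0,c["cx"]],[0,c["fy"],c["cy"]],[0,0,1.]])
    s=cv2.undistortPoints(np.array([[[u,v]]],float),K,np.array([c["k1"],0,0,0.]))[0,0]
    d=c["pose"][:3,:3]@np.array([s[0],-s[1],-1]); o=c["pose"][:3,3]
    return o+d*(z-o[2])/d[2]
def project(c,P):
    p=(np.asarray(P)-c["pose"][:3,3])@c["pose"][:3,:3]
    x=p[...,0]/-p[...,2]; y=-p[...,1]/-p[...,2]; f=1+c["k1"]*(x*x+y*y)
    return np.stack([c["fx"]*x*f+c["cx"],c["fy"]*y*f+c["cy"]],-1)
def tool():
    s=bot.observe(); return s["tcp_pos"],R.from_rotvec(s["ee_rot"]).as_matrix()
E
python3 - <<'E'
from h import *
for n in ("top","scene"):
    c=bot.camera(n); P=cloud(c); z=P[...,2]
    print(n,"bench z med",np.nanmedian(z[200:330,120:400]))
    reg=np.zeros(z.shape,bool)
    if n=="top": reg[225:410,390:570]=1
    else: reg[110:235,185:295]=1
    m=reg&(z>0.082)&(z<0.115)
    q=P[m]; print(len(q), np.percentile(z[m],[1,10,50,90,99]))
    A=np.c_[q[:,:2],np.ones(len(q))]; k=np.linalg.lstsq(A,q[:,2],rcond=None)[0]; print("plane",k)
    r=cv2.minAreaRect((q[:,:2]*1000).astype(np.float32)); print("rect mm",r, cv2.boxPoints(r))
    # tab
    m2=reg&(z>0.045)&(z<0.075); 
    cv2.imwrite(f"pics/m_{n}.png",(m*255+m2*120).astype(np.uint8))
    # tray rim
    if n=="top":
        reg=np.zeros(z.shape,bool); reg[255:360,205:340]=1
        m=reg&(z>0.012)&(z<0.03); q=P[m]; r=cv2.minAreaRect((q[:,:2]*1000).astype(np.float32)); print("tray",len(q),r,cv2.boxPoints(r))
        m=reg&(z>0.035)&(z<0.07); q=P[m]; print("jar",np.median(q,0),cv2.minEnclosingCircle((q[:,:2]*1000).astype(np.float32)))
E
```

```text
top bench z med 0.0009222444905532257
13555 [0.08840282 0.09598456 0.10230778 0.10776029 0.10994047]
plane [-0.04514049  0.05569762  0.13240613]
rect mm ((512.3442993164062, -118.98373413085938), (221.63507080078125, 179.97154235839844), 39.378761291503906) [[ 369.59485  -119.73506 ]
 [ 483.77673  -258.84747 ]
 [ 655.09375  -118.23241 ]
 [ 540.91187    20.880005]]
tray 1183 ((535.7149658203125, 232.0753631591797), (236.4575653076172, 126.21507263183594), 78.70252227783203) [[450.66888  128.50043 ]
 [574.4383   103.774506]
 [620.76105  335.6503  ]
 [496.99164  360.37622 ]]
jar [0.55834568 0.2634267  0.05786557] ((558.90234375, 264.5375671386719), 18.429393768310547)
scene bench z med 0.0006659716373269564
5635 [0.0837064  0.09453649 0.10126552 0.10734156 0.10947649]
plane [-0.07021545  0.04921973  0.14403901]
rect mm ((520.3464965820312, -127.36154174804688), (225.53807067871094, 151.89447021484375), 38.885372161865234) [[ 384.8897    -139.03633  ]
 [ 480.24362   -257.2715   ]
 [ 655.8033    -115.68675  ]
 [ 560.44934      2.5484314]]
```

View pics/m_top.png

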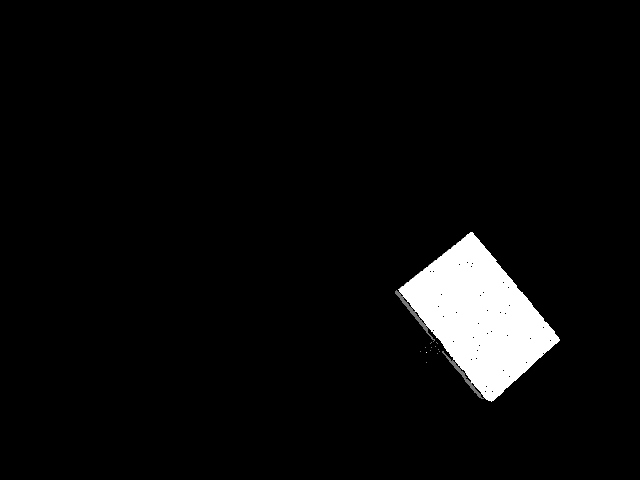

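```bash
python3 - <<'E'
from h import *
for n in ("top","scene"):
    c=bot.camera(n); P=cloud(c); z=P[...,2]
    reg=np.zeros(z.shape,bool)
    if n=="top": reg[225:410,390:570]=1
    else: reg[110:235,185:295]=1
    m=(reg&(z>0.085)&(z<0.125)).astype(np.uint8)
    m=cv2.morphologyEx(m,cv2.MORPH_CLOSE,np.ones((5,5)));m=cv2.morphologyEx(m,cv2.MORPH_OPEN,np.ones((7,7)))
    cs,_=cv2.findContours(m,cv2.RETR_EXTERNAL,cv2.CHAIN_APPROX_NONE); k=max(cs,key=cv2.contourArea)
    ap=cv2.approxPolyDP(k,6,True)[:,0]; print(n,ap.tolist())
    for u,v in ap: print(ray(c,u,v,0.095),ray(c,u,v,0.102), P[v,u])
    if n=="top":
        hsv=cv2.cvtColor(c["image"],cv2.COLOR_BGR2HSV)
        reg=np.zeros(z.shape,bool); reg[255:360,208:340]=1
        m=(reg&(c["image"].min(2)>75)).astype(np.uint8)
        cs,_=cv2.findContours(m,cv2.RETR_EXTERNAL,cv2.CHAIN_APPROX_NONE); k=max(cs,key=cv2.contourArea)
        pts=np.array([ray(c,u,v,0.018)[:2] for u,v in k[:,0]],np.float32)*1000
        r=cv2.minAreaRect(pts); print("tray",r,cv2.boxPoints(r).tolist())
        ap=cv2.approxPolyDP(k,6,True)[:,0]; print(ap.tolist())
        # tab: crop
        crop=cv2.resize(c["image"][320:420,390:510],None,fx=6,fy=6,interpolation=cv2.INTER_CUBIC); cv2.imwrite("pics/tabcrop.png",crop)
    else:
        crop=cv2.resize(c["image"][100:240,180:300],None,fx=4,fy=4,interpolation=cv2.INTER_CUBIC); cv2.imwrite("pics/tabcrop_s.png",crop)
        np.save("scenecloud.npy",P)
E
```

```text
top [[467, 234], [402, 294], [486, 399], [494, 399], [557, 336]]
[ 0.64872873 -0.11041492  0.095     ] [ 0.64735508 -0.10850818  0.102     ] [ 0.64901445 -0.11081153  0.09354399]
[ 0.54989774 -0.00549287  0.095     ] [ 0.5494459  -0.00456474  0.102     ] [ 0.55051468 -0.00676011  0.08544235]
[ 0.39037493 -0.13676729  0.095     ] [ 0.39141097 -0.13461476  0.102     ] [ 0.38910879 -0.13939792  0.08644524]
[ 0.39050637 -0.14928593  0.095     ] [ 0.39154118 -0.14701664  0.102     ] [ 0.39221382 -0.14554156  0.10655012]
[ 0.48837285 -0.25176402  0.095     ] [ 0.48849485 -0.24853891  0.102     ] [ 0.48835187 -0.25231852  0.0937965 ]
tray ((523.8411254882812, 216.16799926757812), (203.73556518554688, 138.66000366210938), 78.64569854736328) [[435.812744140625, 129.94329833984375], [571.7589721679688, 102.6445541381836], [611.8695068359375, 302.3927001953125], [475.92327880859375, 329.6914367675781]]
[[229, 259], [214, 292], [211, 327], [251, 343], [269, 341], [265, 349], [317, 352], [333, 284]]
scene [[261, 116], [193, 127], [194, 197], [273, 189]]
[ 0.37644939 -0.14918477  0.095     ] [ 0.38496225 -0.14295974  0.102     ] [ 0.39239651 -0.13752343  0.10811309]
[ 0.48396315 -0.25236339  0.095     ] [ 0.49130139 -0.2450111   0.102     ] [ 0.48215685 -0.25417315  0.09327695]
[ 0.65777756 -0.11102635  0.095     ] [ 0.66321682 -0.10521821  0.102     ] [ 0.65208333 -0.11710674  0.08767187]
[0.5663522  0.00362247 0.095     ] [0.57279031 0.00817803 0.102     ] [ 0.55976563 -0.00103814  0.08783858]
```

View pics/tabcrop.png

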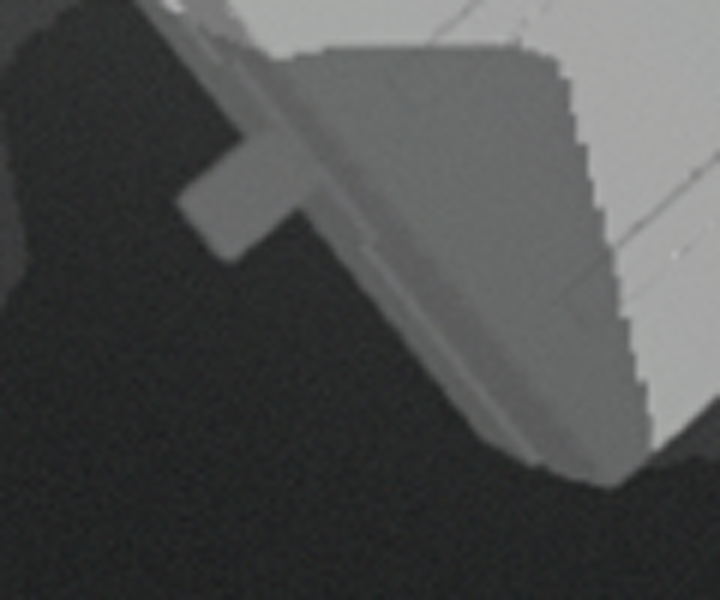

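View pics/tabcrop_s.png

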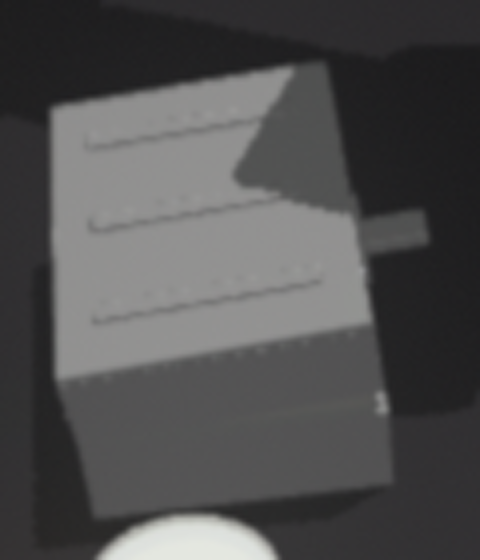

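```bash
cat >> h.py <<'E'
def tri(c1,p1,c2,p2):
    def od(c,p):
        o=c["pose"][:3,3]; d=ray(c,*p,0)-o; return o,d/np.linalg.norm(d)
    (o1,d1),(o2,d2)=od(c1,p1),od(c2,p2)
    t=np.linalg.lstsq(np.c_[d1,-d2],o2-o1,rcond=None)[0]
    a,b=o1+t[0]*d1,o2+t[1]*d2
    return (a+b)/2,np.linalg.norm(a-b)*1000
E
python3 - <<'E'
from h import *
t=bot.camera("top"); s=bot.camera("scene")
cv2.imwrite("pics/lidcrop.png",cv2.resize(t["image"][225:325,390:510],None,fx=6,fy=6,interpolation=cv2.INTER_CUBIC))
cv2.imwrite("pics/traycrop.png",cv2.resize(t["image"][250:360,205:345],None,fx=5,fy=5,interpolation=cv2.INTER_CUBIC))
for n,a,b in [("tipA",(419.7,353.8),(287.5,160.8)),("tipB",(428.3,363.8),(285.8,152.5)),("h+",(472,233),(194.2,195)),("h-",(559,340),(193,126.7)),("f-",(491,401),(261.7,115.5))]:
    print(n,tri(t,a,s,b))
E
```

```text
tipA (array([ 0.45512991, -0.03593794,  0.06988437]), np.float64(4.233378157432383))
tipB (array([ 0.44019622, -0.04877152,  0.07639353]), np.float64(3.825188327541549))
h+ (array([ 0.65065195, -0.11852297,  0.09134638]), np.float64(2.409769799107563))
h- (array([ 0.48190063, -0.25488419,  0.09382488]), np.float64(0.9903832869131682))
f- (array([ 0.38869696, -0.13970173,  0.10678979]), np.float64(2.4113440311191514))
```

View pics/lidcrop.png

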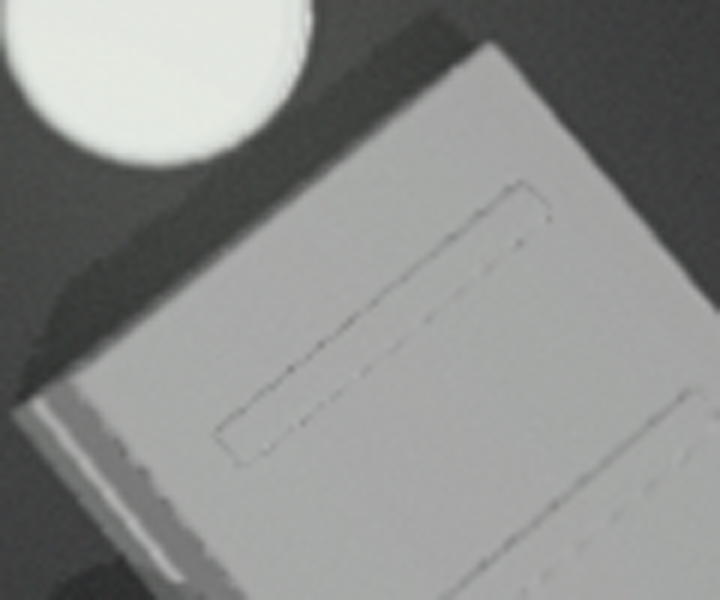

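View pics/traycrop.png

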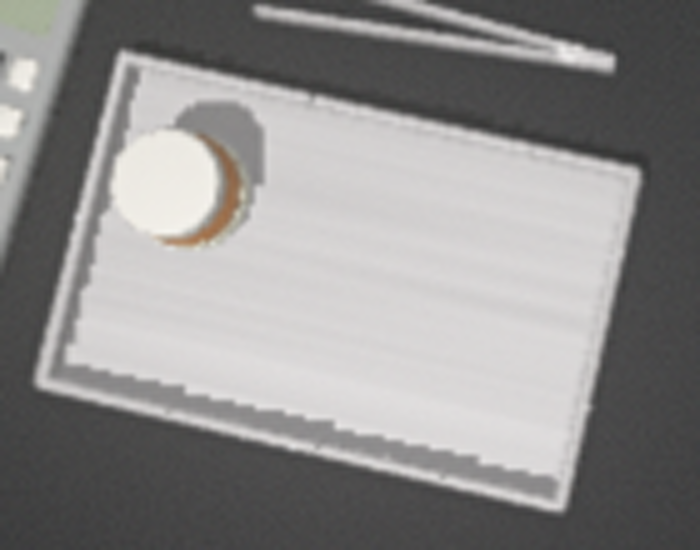

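The lid is ajar by about 0.08 rad. The tab tip corners are at top (420,354)/(428,364) and scene (287,161)/(286,152). The tray corners in the top view are (229,260), (333,284), (318,352) and (213,327).

```bash
cat >> h.py <<'E'
yaw=np.deg2rad(-50.8)
cx=np.array([np.cos(yaw),np.sin(yaw),0]); cy=np.array([-np.sin(yaw),np.cos(yaw),0])
hinge=np.array([0.5643,-0.185,0.050]); case=hinge-0.075*cx; case[2]=0
def tab(th,r=0.177,h=0.008):
    return hinge+cx*(-r*np.cos(th)+h*np.sin(th))+np.array([0,0,r*np.sin(th)+h*np.cos(th)])
def inc(target,jaw=None):
    p,M=tool(); d=M.T@(np.asarray(target)-p)*100
    if jaw is None: return d.round(2)
    b=M.T@jaw; a=np.arctan2(-b[1],b[2])  # turn about x taking z to b: z->( 0,-sin,cos)
    a=(a+np.pi/2)%np.pi-np.pi/2
    return d.round(2),round(a,3)
E
python3 - <<'E'
from h import *
p,M=tool(); print(M.round(3)); 
t=bot.camera("top")
pts=np.array([ray(t,u,v,0.02)[:2] for u,v in [(229,260),(333,283.6),(318,352),(212.6,327.2)]])
print(pts.round(4)); print(pts.mean(0)); print(np.linalg.norm(np.diff(pts,axis=0),axis=1))
g=tab(0.08); print("tab",g)
print(inc([g[0],g[1],0.17],cy))
print("case",case)
E
```

```text
[[-0.     0.934  0.358]
 [ 0.     0.358 -0.934]
 [-1.     0.    -0.   ]]
[[0.6072 0.2907]
 [0.57   0.1049]
 [0.4518 0.1277]
 [0.4881 0.3132]]
[0.52927278 0.20912745]
[0.1895459  0.1204204  0.18902443]
tab [ 0.45319267 -0.04876896  0.07211931]
(array([  6.13,  40.58, -36.73]), np.float64(1.252))
case [ 0.5168978  -0.12687916  0.        ]
```

Call:
step_arm(increments=[1.5, 10, -9.2, -0.5, 0.4, 3, 20, -18.4, -1.0, 0.4, 4.5, 30, -27.6, -1.4, 0.4, 6.1, 40.6, -36.7, -1.89, 0.4, 6.1, 40.6, -36.7, -1.89, 0.4, 6.1, 40.6, -36.7, -1.89, 0.4, 6.1, 40.6, -36.7, -1.89, 0.4, 6.1, 40.6, -36.7, -1.89, 0.4, 6.1, 40.6, -36.7, -1.89, 0.4, 6.1, 40.6, -36.7, -1.89, 0.4, 6.1, 40.6, -36.7, -1.89, 0.4, 6.1, 40.6, -36.7, -1.89, 0.4, 6.1, 40.6, -36.7, -1.89, 0.4, 6.1, 40.6, -36.7, -1.89, 0.4, 6.1, 40.6, -36.7, -1.89, 0.4, 6.1, 40.6, -36.7, -1.89, 0.4])

```text
time_s: 2.05
tcp_pos: [0.4534, -0.0493, 0.1704]
ee_rot: [-0.534, 1.504, 0.534]
ft_force: [-0.5, 0.6, 0.2]
finger_gap: 0.0511
```

```bash
python3 - <<'E'
from h import *
s=bot.observe(); print(s["joint_positions"].round(2),s["tcp_pos"],s["finger_gap"],s["ft_force"],s["time_s"])
g=tab(0.08); print(inc([g[0],g[1],g[2]-0.0187],cy)); print(tool()[1].round(3))
for n in("top","scene"):
    c=bot.camera(n); cv2.imwrite(f"pics/{n}1.png",c["image"]); print(project(c,tool()[0]))
E
```

```text
[-0.28 -0.07  1.79  0.    1.42 -0.96] [ 0.45343837 -0.04930328  0.17037824] 0.05113579290677504 [-0.52539927  0.58038495  0.18083114] 2.05
(array([1.17e+01, 6.00e-02, 1.00e-02]), np.float64(-0.002))
[[ 0.    -0.63   0.776]
 [ 0.     0.776  0.63 ]
 [-1.     0.     0.   ]]
[440.07965241 360.38204508]
[279.33947485 117.11110339]
```

View pics/scene1.png

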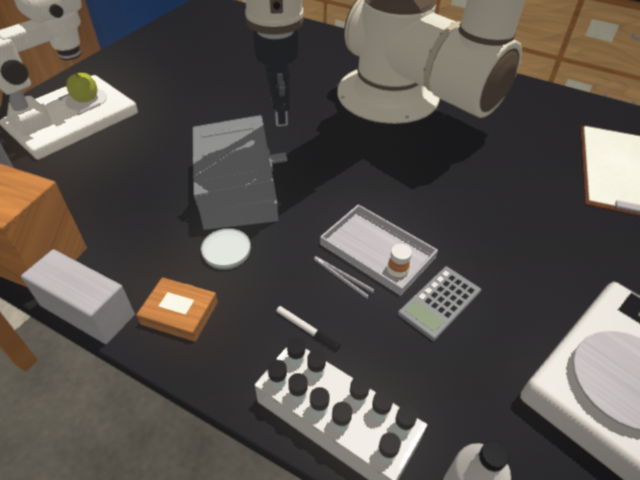

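View pics/top1.png

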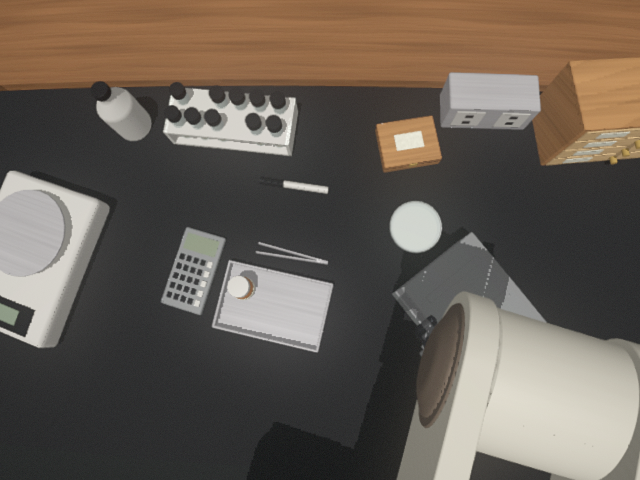

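The scene view shows the fingers at (281,120) straight above the tab at (279,157). I'll descend and grip.

Call:
step_arm(increments=[3, 0, 0, 0, 0.4, 6, 0, 0, 0, 0.4, 9, 0, 0, 0, 0.4, 10.5, 0.05, 0, 0, 0.4, 11.5, 0.05, 0, 0, 0.4, 11.5, 0.05, 0, 0, 0.4])

```text
time_s: 2.75
tcp_pos: [0.4527, -0.049, 0.0546]
ee_rot: [-0.533, 1.505, 0.534]
ft_force: [-0.0, -0.6, 0.3]
finger_gap: 0.0512
```

Call:
step_arm(increments=[0, 0, 0, 0, 0.6, 0, 0, 0, 0, 0.7, 0, 0, 0, 0, 0.8, 0, 0, 0, 0, 0.9, 0, 0, 0, 0, 0.9, 0, 0, 0, 0, 0.9])

```text
time_s: 3.35
tcp_pos: [0.4536, -0.0487, 0.0555]
ee_rot: [-0.533, 1.503, 0.534]
ft_force: [4.4, 4.4, 0.1]
finger_gap: 0.0208
```

```bash
python3 - <<'E'
from h import *
p,M=tool(); g=p+np.array([0,0,0.0187]); v=g-hinge
a=-v@cx; h=v[2]; r=np.hypot(a,h); ph=np.arctan2(h,a); print(r,ph,"theta",ph-np.arctan2(.008,.177))
for k in range(1,41):
    q=ph+1.55*k/40
    w=hinge+cx*(-r*np.cos(q))+np.array([0,0,r*np.sin(q)])-g
    print(k,(M.T@w*100).round(2))
E
```

```text
0.1771968615887412 0.13719190546294857 theta 0.09202490486712939
1 [-0.68 -0.11 -0.04]
2 [-1.35 -0.24 -0.03]
3 [-2.02 -0.4  -0.03]
4 [-2.68 -0.58 -0.03]
5 [-3.33 -0.8  -0.03]
6 [-3.98 -1.03 -0.03]
7 [-4.61 -1.29 -0.03]
8 [-5.24 -1.58 -0.03]
9 [-5.85 -1.89 -0.02]
10 [-6.45 -2.22 -0.02]
11 [-7.04 -2.57 -0.02]
12 [-7.61 -2.95 -0.02]
13 [-8.17 -3.35 -0.02]
14 [-8.71 -3.77 -0.02]
15 [-9.24 -4.21 -0.01]
16 [-9.75 -4.68 -0.01]
17 [-1.024e+01 -5.160e+00 -1.000e-02]
18 [-1.071e+01 -5.660e+00 -1.000e-02]
19 [-1.116e+01 -6.180e+00 -1.000e-02]
20 [-11.59  -6.71  -0.  ]
21 [-12.    -7.26  -0.  ]
22 [-12.39  -7.83  -0.  ]
23 [-12.75  -8.41   0.  ]
24 [-13.1  -9.    0. ]
25 [-13.41  -9.61   0.  ]
26 [-1.371e+01 -1.023e+01  1.000e-02]
27 [-1.398e+01 -1.086e+01  1.000e-02]
28 [-1.423e+01 -1.150e+01  1.000e-02]
29 [-1.445e+01 -1.215e+01  1.000e-02]
30 [-1.465e+01 -1.281e+01  1.000e-02]
31 [-14.82 -13.47   0.02]
32 [-14.96 -14.15   0.02]
33 [-15.08 -14.82   0.02]
34 [-15.18 -15.5    0.02]
35 [-15.24 -16.19   0.02]
36 [-15.28 -16.87   0.02]
37 [-15.29 -17.56   0.03]
38 [-15.28 -18.24   0.03]
39 [-15.24 -18.93   0.03]
40 [-15.17 -19.61   0.03]
```

Call:
step_arm(increments=[-0.7, -0.1, 0, 0, 0.9, -1.35, -0.25, 0, 0, 0.9, -2.0, -0.4, 0, 0, 0.9, -2.7, -0.6, 0, 0, 0.9, -3.35, -0.8, 0, 0, 0.9, -4.0, -1.05, 0, 0, 0.9, -4.6, -1.3, 0, 0, 0.9, -5.25, -1.6, 0, 0, 0.9])

```text
time_s: 4.15
tcp_pos: [0.4639, -0.0612, 0.1085]
ee_rot: [-0.533, 1.502, 0.534]
ft_force: [7.3, 0.9, -7.6]
finger_gap: 0.0207
```

```bash
cat > arc.py <<'E'
from h import *
import sys
S=np.array([0.4536,-0.0487,0.0555]); g=S+np.array([0,0,0.0187]); v=g-hinge
a=-v@cx; h=v[2]; r=np.hypot(a,h); ph=np.arctan2(h,a)
lat=v@cy
def pos(k): 
    q=ph+1.55*k/40
    return hinge+cx*(-r*np.cos(q))+cy*lat+np.array([0,0,r*np.sin(q)-0.0187])
if __name__=="__main__":
    i,j,st=map(float,sys.argv[1:])
    for k in np.arange(i,j+st/2,st): print(k,inc(pos(k)))
E
python3 arc.py 9 40 1; python3 -c "
from h import *
c=bot.camera('scene'); cv2.imwrite('pics/scene2.png',c['image'])"
```

```text
9.0 [-0.55 -0.26 -0.  ]
10.0 [-1.15 -0.6  -0.  ]
11.0 [-1.74 -0.95 -0.  ]
12.0 [-2.31 -1.33  0.  ]
13.0 [-2.87 -1.73  0.  ]
14.0 [-3.42 -2.15  0.01]
15.0 [-3.94 -2.59  0.01]
16.0 [-4.45 -3.06  0.01]
17.0 [-4.94 -3.54  0.01]
18.0 [-5.41 -4.04  0.01]
19.0 [-5.86 -4.55  0.02]
20.0 [-6.29 -5.09  0.02]
21.0 [-6.7  -5.64  0.02]
22.0 [-7.09 -6.21  0.02]
23.0 [-7.46 -6.79  0.02]
24.0 [-7.8  -7.38  0.03]
25.0 [-8.12 -7.99  0.03]
26.0 [-8.42 -8.61  0.03]
27.0 [-8.69 -9.24  0.03]
28.0 [-8.94 -9.88  0.03]
29.0 [ -9.16 -10.53   0.04]
30.0 [ -9.35 -11.19   0.04]
31.0 [ -9.53 -11.85   0.04]
32.0 [ -9.67 -12.53   0.04]
33.0 [ -9.79 -13.2    0.04]
34.0 [ -9.88 -13.88   0.05]
35.0 [ -9.95 -14.57   0.05]
36.0 [ -9.99 -15.25   0.05]
37.0 [-10.   -15.94   0.05]
38.0 [ -9.99 -16.63   0.05]
39.0 [ -9.95 -17.31   0.05]
40.0 [ -9.88 -17.99   0.05]
```

View pics/scene2.png

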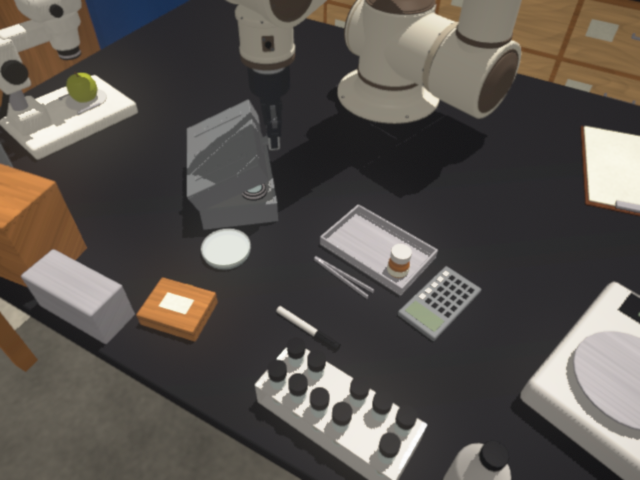

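The lid is lifting, and a lens shows at (255,187). I'll continue along the arc.

Call:
step_arm(increments=[-0.55, -0.25, 0, 0, 0.9, -1.15, -0.6, 0, 0, 0.9, -1.75, -0.95, 0, 0, 0.9, -2.3, -1.35, 0, 0, 0.9, -2.9, -1.75, 0, 0, 0.9, -3.4, -2.15, 0, 0, 0.9, -3.95, -2.6, 0, 0, 0.9, -4.45, -3.05, 0, 0, 0.9, -4.95, -3.55, 0, 0, 0.9, -5.4, -4.05, 0, 0, 0.9, -5.85, -4.55, 0, 0, 0.9, -6.3, -5.1, 0, 0, 0.9, -6.7, -5.65, 0, 0, 0.9])

```text
time_s: 5.5
tcp_pos: [0.4999, -0.1053, 0.1764]
ee_rot: [-0.533, 1.502, 0.534]
ft_force: [6.2, 4.1, -10.7]
finger_gap: 0.0205
```

```bash
python3 arc.py 22 39 1
```

```text
22.0 [-0.3  -0.51 -0.01]
23.0 [-0.67 -1.09 -0.  ]
24.0 [-1.01 -1.69 -0.  ]
25.0 [-1.33 -2.3   0.  ]
26.0 [-1.63 -2.92  0.  ]
27.0 [-1.9  -3.55  0.01]
28.0 [-2.15 -4.19  0.01]
29.0 [-2.37 -4.84  0.01]
30.0 [-2.56 -5.5   0.01]
31.0 [-2.74 -6.16  0.01]
32.0 [-2.88 -6.83  0.02]
33.0 [-3.   -7.51  0.02]
34.0 [-3.09 -8.19  0.02]
35.0 [-3.16 -8.87  0.02]
36.0 [-3.2  -9.56  0.02]
37.0 [ -3.21 -10.24   0.02]
38.0 [ -3.2  -10.93   0.03]
39.0 [ -3.16 -11.62   0.03]
```

Call:
step_arm(increments=[-0.35, -0.55, 0, 0, 0.9, -0.7, -1.1, 0, 0, 0.9, -1.0, -1.7, 0, 0, 0.9, -1.35, -2.3, 0, 0, 0.9, -1.65, -2.9, 0, 0, 0.9, -1.9, -3.55, 0, 0, 0.9, -2.15, -4.2, 0, 0, 0.9, -2.35, -4.85, 0, 0, 0.9, -2.55, -5.5, 0, 0, 0.9, -2.75, -6.15, 0, 0, 0.9, -2.9, -6.85, 0, 0, 0.9, -3.0, -7.5, 0, 0, 0.9, -3.1, -8.2, 0, 0, 0.9, -3.15, -8.85, 0, 0, 0.9, -3.2, -9.55, 0, 0, 0.9, -3.2, -10.25, 0, 0, 0.9, -3.2, -10.25, 0, 0, 0.9])

```text
time_s: 7.2
tcp_pos: [0.5649, -0.185, 0.2086]
ee_rot: [-0.532, 1.502, 0.535]
ft_force: [5.3, 4.5, -2.7]
finger_gap: 0.0204
```

```bash
python3 -c "
from h import *
for n in ('scene','top'):
    c=bot.camera(n); cv2.imwrite(f'pics/{n}3.png',c['image'])"
```

```text
(no output)
```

View pics/scene3.png

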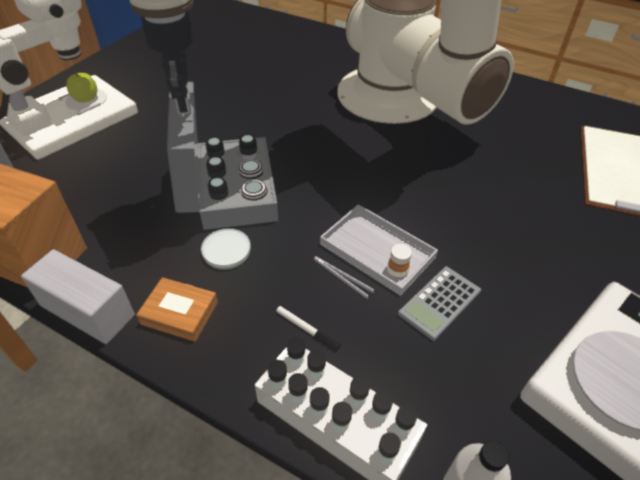

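View pics/top3.png

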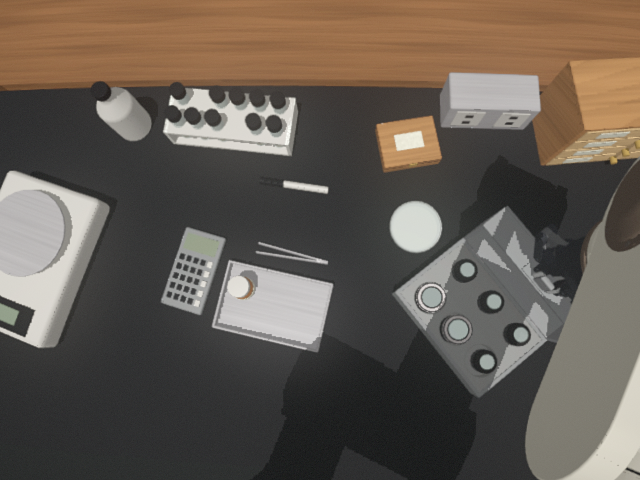

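The plan check shows the misplaced eyepiece in the -y wide recess, at top (484,361) and scene (248,143). The two lenses are at top (431,297) and (457,329), and three eyepieces sit in the hinge row. Next I'll measure the eyepiece.

```bash
python3 - <<'E'
from h import *
t=bot.camera("top"); s=bot.camera("scene")
cv2.imwrite("pics/ep_t.png",cv2.resize(t["image"][330:390,450:520],None,fx=8,fy=8,interpolation=cv2.INTER_CUBIC))
cv2.imwrite("pics/ep_s.png",cv2.resize(s["image"][120:210,190:280],None,fx=6,fy=6,interpolation=cv2.INTER_CUBIC))
nom=case-0.034*cx-0.066*cy; print("nominal",nom)
Pt=cloud(t);Ps=cloud(s)
for P,w in((Pt,(slice(345,378),slice(468,500))),(Ps,(slice(128,160),slice(235,262)))):
    q=P[w].reshape(-1,3); q=q[(q[:,2]>0.073)&(q[:,2]<0.095)]; print(len(q),np.median(q,0)); print(cv2.minEnclosingCircle((q[:,:2]*1000).astype(np.float32)))
E
```

```text
nominal [ 0.44426247 -0.14224498  0.        ]
444 [ 0.447328   -0.1395654   0.08199747]
((447.1629638671875, -141.83241271972656), 19.685102462768555)
189 [ 0.45027304 -0.13772599  0.08120426]
((445.18206787109375, -139.41761779785156), 20.224924087524414)
```

View pics/ep_t.png

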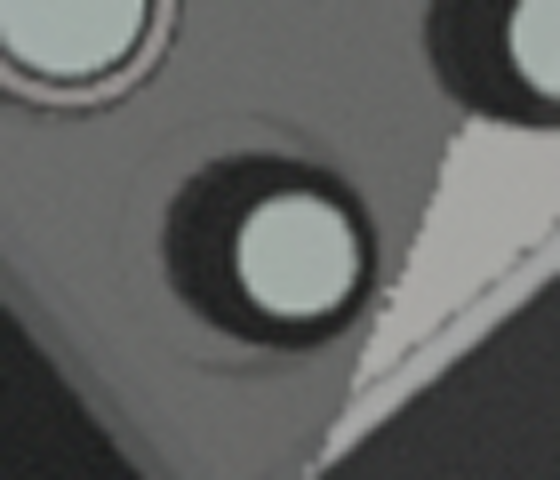

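View pics/ep_s.png

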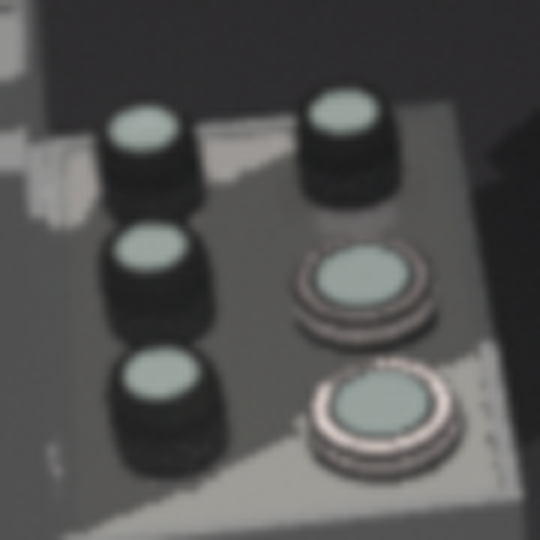

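```bash
python3 - <<'E'
from h import *
t=bot.camera("top"); s=bot.camera("scene")
print(tri(t,(487.2,361.9),s,(247.3,138.5)))
print(ray(t,487.2,361.9,0.080),ray(s,247.3,138.5,0.080))
p,M=tool(); print(tool()[0])
for z in (0.25,): print(inc([0.4458,-0.1405,z]))
E
```

```text
(array([ 0.44522423, -0.14180888,  0.08128088]), np.float64(3.4084222928558523))
[ 0.4458886  -0.14378912  0.08      ] [ 0.44347736 -0.14110744  0.08      ]
[ 0.56461576 -0.18462952  0.20856658]
[-4.15 10.92 -6.43]
```

Call:
step_arm(increments=[0, 0, 0, 0, 0.7, 0, 0, 0, 0, 0.55, 0, 0, 0, 0, 0.4, 0, 0, 0, 0, 0.4, -2, 0, 0, 0, 0.4, -4, 0, 0, 0, 0.4, -5.5, 0, 0, 0, 0.4, -5.5, 2, -1, 0, 0.4, -5.5, 5, -3, 0.1, 0.4, -5.5, 8, -5, 0.5, 0.4, -4.1, 10.9, -6.5, 1.0, 0.4, -4.1, 10.9, -6.5, 1.3, 0.4, -4.1, 10.9, -6.5, 1.57, 0.4, -4.1, 10.9, -6.5, 1.57, 0.4, -4.1, 10.9, -6.5, 1.57, 0.4, -4.1, 10.9, -6.5, 1.57, 0.4, -4.1, 10.9, -6.5, 1.57, 0.4, -4.1, 10.9, -6.5, 1.57, 0.4])

```text
time_s: 9.3
tcp_pos: [0.4453, -0.1412, 0.2496]
ee_rot: [0.607, 1.484, -0.603]
ft_force: [0.2, 0.2, -0.0]
finger_gap: 0.051
```

```bash
python3 - <<'E'
from h import *
s=bot.observe(); print(s["joint_positions"].round(2))
t=bot.camera("top"); c=bot.camera("scene")
cv2.imwrite("pics/scene4.png",c["image"]);cv2.imwrite("pics/top4.png",t["image"])
print(inc([0.4450,-0.1415,0.0545],cx))
P=cloud(c); w=(slice(128,165),slice(235,262)); q=P[w].reshape(-1,3); q=q[(q[:,2]>0.073)&(q[:,2]<0.095)]; print(len(q),np.median(q,0))
E
```

```text
[-0.47 -0.08  1.64  0.    1.58  0.3 ]
(array([ 1.951e+01, -1.100e-01,  1.000e-02]), np.float64(0.116))
195 [ 0.44951673 -0.13747253  0.08115252]
```

View pics/scene4.png

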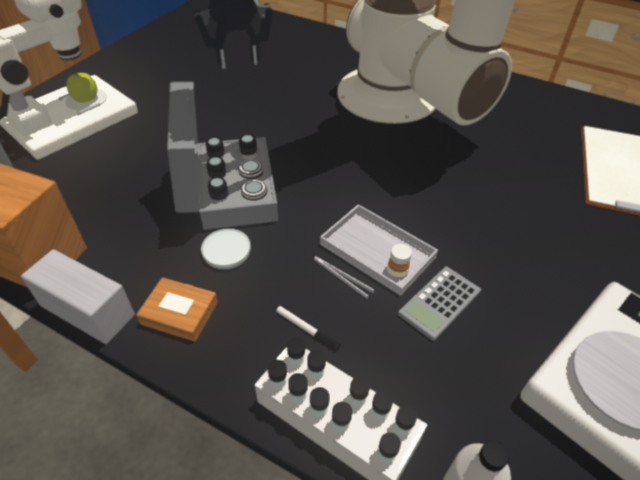

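The lid holds open and the fingers are above the eyepiece. I'll descend in two stages.

Call:
step_arm(increments=[3, 0, 0, 0.06, 0.4, 6, 0, 0, 0.12, 0.4, 9, 0, 0, 0.12, 0.4, 12, 0, 0, 0.12, 0.4, 14.5, 0, 0, 0.12, 0.4, 15.5, 0, 0, 0.12, 0.4, 15.5, 0, 0, 0.12, 0.4])

```text
time_s: 10.1
tcp_pos: [0.4452, -0.1406, 0.0939]
ee_rot: [0.696, 1.458, -0.691]
ft_force: [-1.0, 0.3, 0.2]
finger_gap: 0.051
```

```bash
python3 - <<'E'
from h import *
c=bot.camera("scene"); t=bot.camera("top")
cv2.imwrite("pics/s5.png",cv2.resize(c["image"][60:210,170:300],None,fx=4,fy=4,interpolation=cv2.INTER_CUBIC))
cv2.imwrite("pics/t5.png",cv2.resize(t["image"][300:420,420:560],None,fx=4,fy=4,interpolation=cv2.INTER_CUBIC))
print(inc([0.4450,-0.1415,0.0545],cx))
E
```

```text
(array([ 4.12, -0.13, -0.04]), np.float64(-0.003))
```

View pics/s5.png

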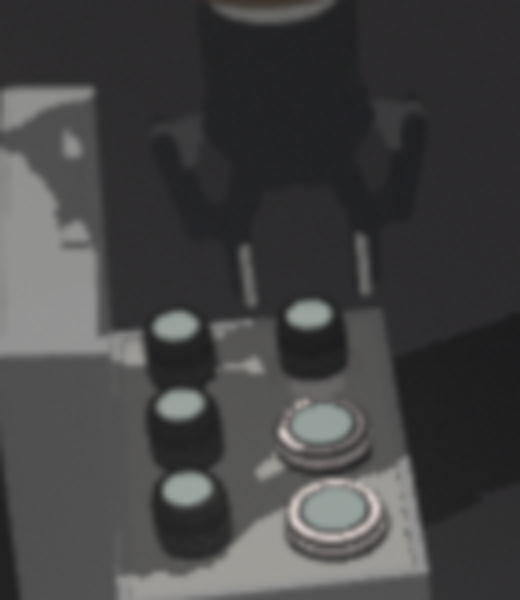

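Call:
step_arm(increments=[1, -0.05, 0, 0, 0.4, 2, -0.1, 0, 0, 0.4, 3, -0.1, 0, 0, 0.4, 3.7, -0.1, 0, 0, 0.4, 3.9, -0.1, 0, 0, 0.4, 3.9, -0.1, 0, 0, 0.4])

```text
time_s: 10.8
tcp_pos: [0.4453, -0.1416, 0.0564]
ee_rot: [0.696, 1.456, -0.692]
ft_force: [0.4, -0.1, 0.6]
finger_gap: 0.051
```

```bash
python3 - <<'E'
from h import *
c=bot.camera("scene")
cv2.imwrite("pics/s6.png",cv2.resize(c["image"][60:210,170:300],None,fx=4,fy=4,interpolation=cv2.INTER_CUBIC))
E
```

```text
(no output)
```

View pics/s6.png

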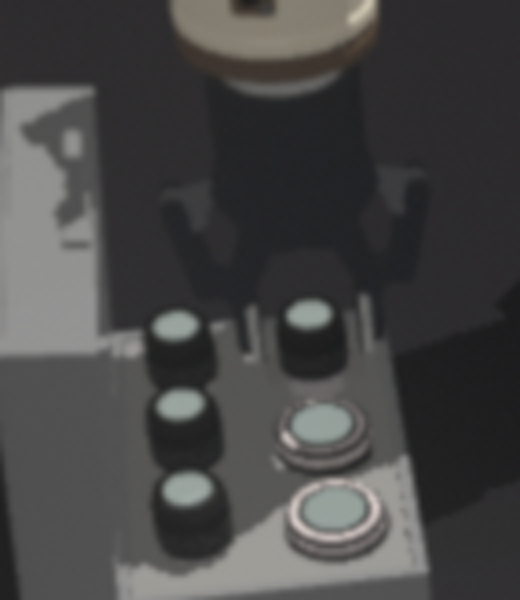

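Both fingers straddle the eyepiece body, with tips at crop (252,358) and (368,348). I'll close on it.

Call:
step_arm(increments=[0, 0, 0, 0, 0.45, 0, 0, 0, 0, 0.5, 0, 0, 0, 0, 0.55, 0, 0, 0, 0, 0.6, 0, 0, 0, 0, 0.7, 0, 0, 0, 0, 0.7, 0, 0, 0, 0, 0.7])

```text
time_s: 11.55
tcp_pos: [0.4457, -0.1417, 0.0573]
ee_rot: [0.696, 1.455, -0.692]
ft_force: [-2.8, 1.7, 8.2]
finger_gap: 0.0359
```

Call:
step_arm(increments=[-0.5, 0, 0, 0, 0.7, -1, 0, 0, 0, 0.7, -2, 0, 0, 0, 0.7, -3, 0, 0, 0, 0.7, -4, 0, 0, 0, 0.7, -5.5, 0, 0, 0, 0.7, -7, 0, 0, 0, 0.7, -8.5, 0, 0, 0, 0.7, -10, 0, 0, 0, 0.7, -10, 0, 0, 0, 0.7])

```text
time_s: 12.55
tcp_pos: [0.4461, -0.1422, 0.1596]
ee_rot: [0.696, 1.451, -0.691]
ft_force: [-0.5, -0.1, -1.0]
finger_gap: 0.0359
```

```bash
python3 - <<'E'
from h import *
s=bot.observe(); print(s["joint_positions"].round(2))
c=bot.camera("scene"); t=bot.camera("top")
cv2.imwrite("pics/scene7.png",c["image"]);cv2.imwrite("pics/top7.png",t["image"])
ty=np.array([0.196,0.9806,0]); tr=np.array([0.5293,0.2091,0])
place=tr-0.045*ty; print(place, inc([place[0],place[1],0.156],cx), tool()[0])
E
```

```text
[-0.48 -0.04  1.79  0.    1.39  0.41]
[0.52048  0.164973 0.      ] (array([  0.2 ,  25.16, -19.09]), np.float64(-0.002)) [ 0.44538718 -0.14182706  0.15733111]
```

View pics/scene7.png

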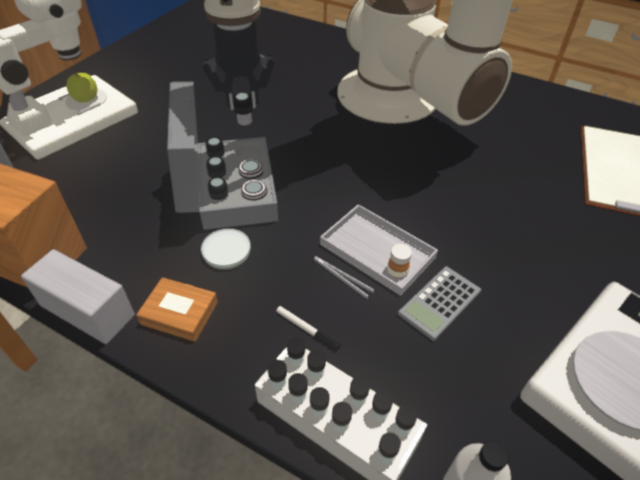

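View pics/top7.png

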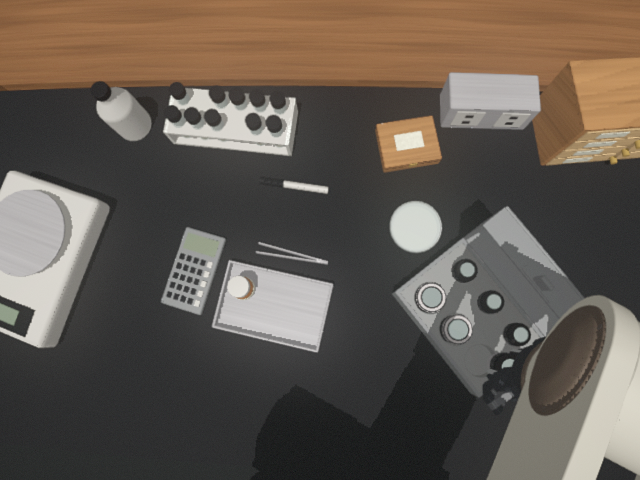

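The eyepiece is held upright at scene (243,100). I'll carry it to the free half of the tray.

Call:
step_arm(increments=[0, 0.8, -0.6, 0, 0.7, 0, 2.4, -1.8, 0, 0.7, 0, 4.4, -3.3, 0, 0.7, 0, 6.6, -5.0, 0, 0.7, 0, 8.8, -6.7, 0, 0.7, 0, 11, -8.4, 0, 0.7, 0, 13.2, -10, 0, 0.7, 0, 15.4, -11.7, 0, 0.7, 0, 17.6, -13.4, 0, 0.7, 0, 19.8, -15, 0, 0.7, 0, 21.8, -16.5, 0, 0.7, 0, 23.6, -17.9, 0, 0.7, 0, 24.7, -18.7, 0, 0.7, 0, 25.15, -19.1, 0, 0.7, 0, 25.15, -19.1, 0, 0.7, 0, 25.15, -19.1, 0, 0.7])

```text
time_s: 14.25
tcp_pos: [0.5201, 0.1644, 0.1579]
ee_rot: [0.696, 1.454, -0.692]
ft_force: [-0.3, 0.1, -0.6]
finger_gap: 0.0361
```

```bash
python3 - <<'E'
from h import *
s=bot.observe(); print(s["joint_positions"].round(2),s["ft_force"],s["finger_gap"])
c=bot.camera("scene"); t=bot.camera("top")
cv2.imwrite("pics/scene8.png",c["image"]);cv2.imwrite("pics/top8.png",t["image"])
print(inc([0.5205,0.165,0.0383]))
E
```

```text
[0.16 0.12 1.62 0.   1.4  1.05] [-0.34207302  0.13393506 -0.59367183] 0.0360860823643561
[11.98  0.03 -0.07]
```

View pics/scene8.png

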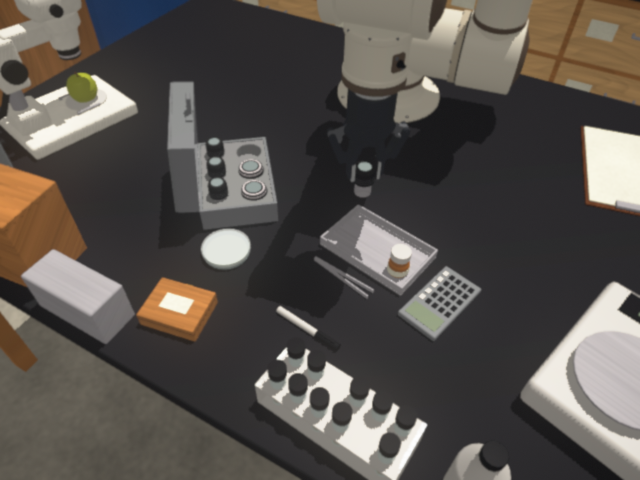

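View pics/top8.png

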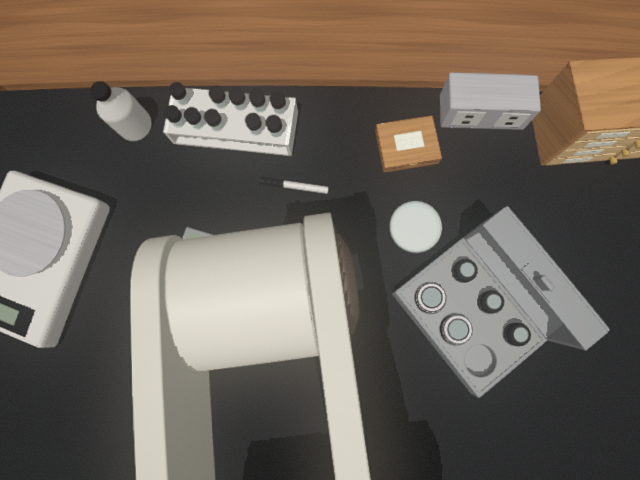

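The held eyepiece is upright over the tray at scene (364,178), and the top view shows an empty wide recess at (480,360). Lowering it now.

Call:
step_arm(increments=[1.5, 0, 0, 0, 0.7, 3.5, 0, 0, 0, 0.7, 5.5, 0, 0, 0, 0.7, 7.5, 0, 0, 0, 0.7, 9.5, 0, 0, 0, 0.7, 10.7, 0, 0, 0, 0.7, 11.3, 0, 0, 0, 0.7, 11.7, 0, 0, 0, 0.7, 11.7, 0, 0, 0, 0.7, 11.7, 0, 0, 0, 0.7])

```text
time_s: 15.35
tcp_pos: [0.5211, 0.1644, 0.0418]
ee_rot: [0.697, 1.453, -0.692]
ft_force: [-0.1, 0.3, -0.7]
finger_gap: 0.0361
```

```bash
python3 - <<'E'
from h import *
print(tool()[0],bot.observe()["ft_force"])
c=bot.camera("scene")
cv2.imwrite("pics/s9.png",cv2.resize(c["image"][150:300,300:450],None,fx=4,fy=4,interpolation=cv2.INTER_CUBIC))
E
```

```text
[0.52108211 0.16437716 0.04176061] [-0.06649728  0.26142925 -0.67028803]
```

View pics/s9.png

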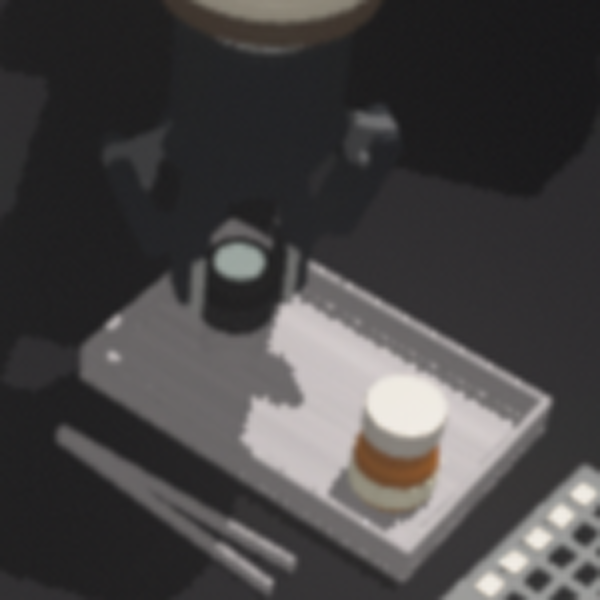

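Call:
step_arm(increments=[0.15, 0, 0, 0, 0.7, 0.3, 0, 0, 0, 0.7, 0.3, 0, 0, 0, 0.7])

```text
time_s: 15.7
tcp_pos: [0.521, 0.1644, 0.0387]
ee_rot: [0.697, 1.453, -0.692]
ft_force: [-0.2, 1.4, -1.4]
finger_gap: 0.0362
```

Call:
step_arm(increments=[0.1, 0, 0, 0, 0.7, 0.2, 0, 0, 0, 0.7, 0.2, 0, 0, 0, 0.7])

```text
time_s: 16.0
tcp_pos: [0.5209, 0.1644, 0.0365]
ee_rot: [0.697, 1.453, -0.692]
ft_force: [0.0, -0.1, 0.1]
finger_gap: 0.036
```

Call:
step_arm(increments=[0.1, 0, 0, 0, 0.7, 0.1, 0, 0, 0, 0.7])

```text
time_s: 16.2
tcp_pos: [0.5212, 0.1646, 0.0363]
ee_rot: [0.697, 1.453, -0.691]
ft_force: [-4.1, 0.4, 11.1]
finger_gap: 0.0362
```

Contact shows as 11 N upward. I'll open slowly and then rise.

Call:
step_arm(increments=[0, 0, 0, 0, 0.56, 0, 0, 0, 0, 0.53, 0, 0, 0, 0, 0.5, 0, 0, 0, 0, 0.46, 0, 0, 0, 0, 0.42, 0, 0, 0, 0, 0.38, 0, 0, 0, 0, 0.38])

```text
time_s: 16.9
tcp_pos: [0.5212, 0.1645, 0.0363]
ee_rot: [0.697, 1.453, -0.691]
ft_force: [0.5, 0.7, 0.3]
finger_gap: 0.0528
```

```bash
python3 - <<'E'
from h import *
c=bot.camera("scene")
cv2.imwrite("pics/s10.png",cv2.resize(c["image"][150:300,300:450],None,fx=4,fy=4,interpolation=cv2.INTER_CUBIC))
E
```

```text
(no output)
```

View pics/s10.png

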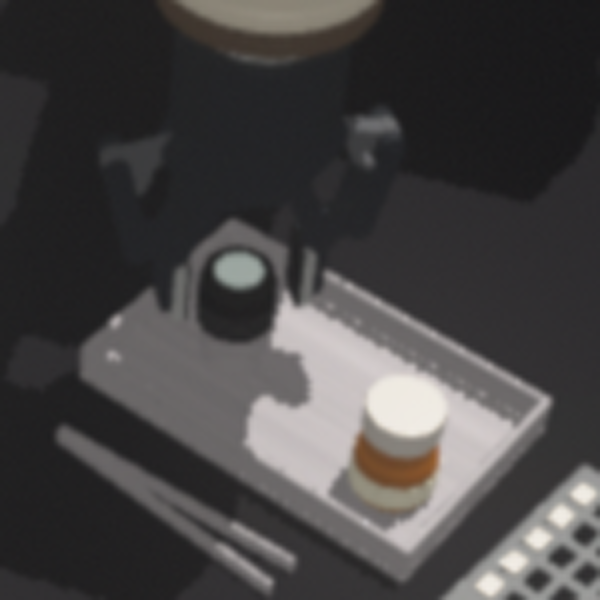

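The eyepiece stands free and the fingers are clear on both sides. I'll rise straight up and check.

Call:
step_arm(increments=[-1, 0, 0, 0, 0.38, -3, 0, 0, 0, 0.38, -6, 0, 0, 0, 0.38, -10, 0, 0, 0, 0.38, -14, 0, 0, 0, 0.38, -18, 0, 0, 0, 0.38, -22, 0, 0, 0, 0.38, -23.5, 0, 0, 0, 0.38, -23.5, 0, 0, 0, 0.38])

```text
time_s: 17.85
tcp_pos: [0.5205, 0.1643, 0.2741]
ee_rot: [0.699, 1.449, -0.689]
ft_force: [-0.4, -0.1, -1.1]
finger_gap: 0.0528
```

```bash
python3 - <<'E'
from h import *
c=bot.camera("scene"); cv2.imwrite("pics/scene11.png",c["image"])
print("to release pose+6cm", inc([0.5649,-0.185,0.2686],cy), bot.observe()["joint_positions"].round(2), tool()[0])
P=cloud(c); q=P[200:235,345:375].reshape(-1,3); q=q[(q[:,2]>0.05)&(q[:,2]<.08)]; print(np.median(q,0),np.percentile(q[:,2],[50,90,98]))
E
```

```text
to release pose+6cm (array([  0.3 , -18.5 ,  29.95]), np.float64(1.568)) [0.16 0.07 1.44 0.   1.62 1.05] [0.52004024 0.16419583 0.27196948]
[0.52643426 0.1669535  0.06035325] [0.06035325 0.06236332 0.06362499]
```

View pics/scene11.png

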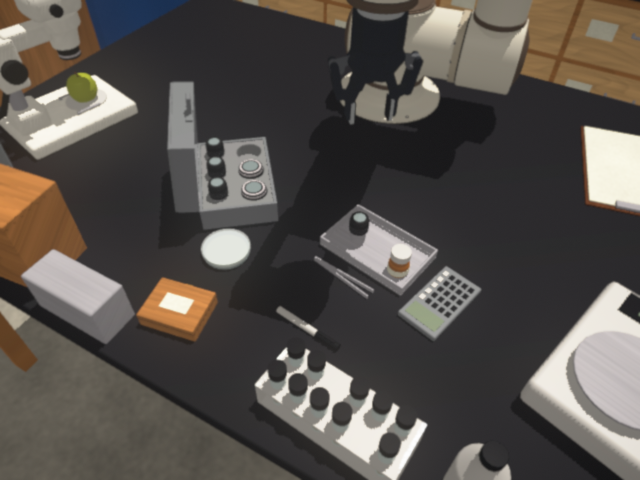

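The eyepiece stands upright in the tray at scene (359,221), with its top at about 61 mm. Going back above the tab.

Call:
step_arm(increments=[-1, -2, 3.2, -0.1, 0.4, -1, -4.5, 7.3, -0.25, 0.4, -1, -7, 11.3, -0.4, 0.4, -1, -9.5, 15.4, -0.55, 0.4, -1, -12, 19.4, -0.7, 0.4, -1, -14.5, 23.5, -0.85, 0.4, -1, -16.5, 26.7, -1.0, 0.4, -1, -18, 29.1, -1.15, 0.4, -1, -18.5, 29.95, -1.3, 0.4, -1, -18.5, 29.95, -1.45, 0.4, -1, -18.5, 29.95, -1.57, 0.4, -1, -18.5, 29.95, -1.57, 0.4, -1, -18.5, 29.95, -1.57, 0.4])

```text
time_s: 19.2
tcp_pos: [0.5644, -0.1849, 0.28]
ee_rot: [-0.532, 1.499, 0.534]
ft_force: [-0.1, -0.3, 0.5]
finger_gap: 0.0509
```

```bash
python3 - <<'E'
from h import *
c=bot.camera("scene"); cv2.imwrite("pics/s12.png",cv2.resize(c["image"][0:220,130:300],None,fx=3,fy=3,interpolation=cv2.INTER_CUBIC))
print(inc([0.5649,-0.185,0.2086],cy), bot.observe()["joint_positions"].round(2))
E
```

```text
(array([ 7.17, -0.03, -0.01]), np.float64(-0.006)) [-0.45  0.18  1.31  0.    1.65 -1.13]
```

View pics/s12.png

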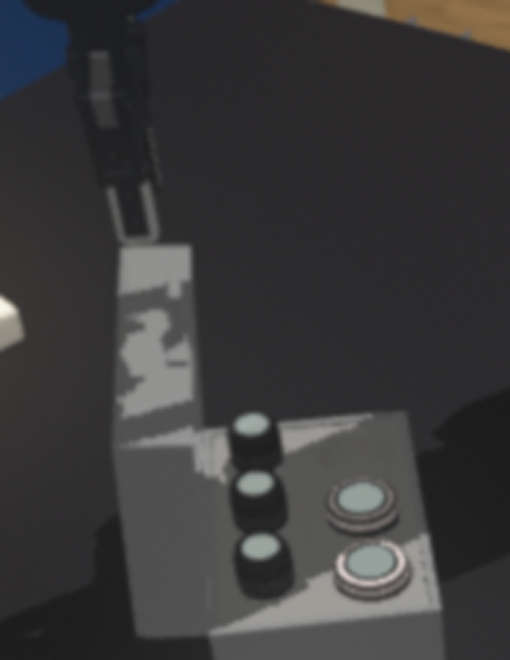

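The fingers are aligned above the tab again. I'll descend and grip.

Call:
step_arm(increments=[2, 0, 0, 0, 0.4, 4, 0, 0, 0, 0.4, 6, 0, 0, 0, 0.4, 7.1, 0, 0, 0, 0.4, 7.1, 0, 0, 0, 0.4, 7.1, 0, 0, 0, 0.6, 7.1, 0, 0, 0, 0.75, 7.1, 0, 0, 0, 0.9, 7.1, 0, 0, 0, 0.9, 7.1, 0, 0, 0, 0.9])

```text
time_s: 20.25
tcp_pos: [0.5651, -0.185, 0.2105]
ee_rot: [-0.53, 1.498, 0.53]
ft_force: [-1.8, -1.5, 7.2]
finger_gap: 0.0203
```

```bash
python3 arc.py 0 36 1 | tac
```

```text
36.0 [ 0.21  0.73 -0.03]
35.0 [ 0.25  1.42 -0.04]
34.0 [ 0.31  2.1  -0.04]
33.0 [ 0.4   2.78 -0.04]
32.0 [ 0.52  3.46 -0.05]
31.0 [ 0.67  4.13 -0.05]
30.0 [ 0.84  4.8  -0.06]
29.0 [ 1.03  5.46 -0.07]
28.0 [ 1.25  6.11 -0.07]
27.0 [ 1.5   6.75 -0.08]
26.0 [ 1.77  7.38 -0.08]
25.0 [ 2.06  8.   -0.09]
24.0 [ 2.38  8.61 -0.09]
23.0 [ 2.72  9.2  -0.1 ]
22.0 [ 3.09  9.79 -0.1 ]
21.0 [ 3.47 10.35 -0.11]
20.0 [ 3.88 10.91 -0.12]
19.0 [ 4.31 11.44 -0.12]
18.0 [ 4.76 11.96 -0.13]
17.0 [ 5.23 12.46 -0.13]
16.0 [ 5.72 12.95 -0.14]
15.0 [ 6.23 13.41 -0.15]
14.0 [ 6.75 13.85 -0.15]
13.0 [ 7.29 14.27 -0.16]
12.0 [ 7.85 14.68 -0.16]
11.0 [ 8.42 15.05 -0.17]
10.0 [ 9.01 15.41 -0.18]
9.0 [ 9.61 15.75 -0.18]
8.0 [10.22 16.06 -0.19]
7.0 [10.84 16.34 -0.19]
6.0 [11.48 16.6  -0.2 ]
5.0 [12.12 16.84 -0.2 ]
4.0 [12.78 17.05 -0.21]
3.0 [13.44 17.24 -0.21]
2.0 [14.11 17.4  -0.22]
1.0 [14.78 17.54 -0.22]
0.0 [15.46 17.64 -0.23]
```

Call:
step_arm(increments=[0.2, 0.75, -0.03, 0, 0.9, 0.25, 1.4, -0.04, 0, 0.9, 0.3, 2.1, -0.04, 0, 0.9, 0.4, 2.8, -0.04, 0, 0.9, 0.5, 3.45, -0.05, 0, 0.9, 0.65, 4.15, -0.05, 0, 0.9, 0.85, 4.8, -0.06, 0, 0.9, 1.05, 5.45, -0.07, 0, 0.9, 1.25, 6.1, -0.07, 0, 0.9, 1.5, 6.75, -0.08, 0, 0.9, 1.75, 7.4, -0.08, 0, 0.9, 2.05, 8.0, -0.09, 0, 0.9, 2.4, 8.6, -0.09, 0, 0.9, 2.7, 9.2, -0.1, 0, 0.9, 3.1, 9.8, -0.1, 0, 0.9, 3.45, 10.35, -0.1, 0, 0.9, 3.9, 10.9, -0.1, 0, 0.9])

```text
time_s: 21.95
tcp_pos: [0.4963, -0.1006, 0.173]
ee_rot: [-0.532, 1.497, 0.528]
ft_force: [-8.2, 2.4, 16.9]
finger_gap: 0.0202
```

```bash
python3 arc.py -3 19 1 | tac; python3 -c "
from h import *
c=bot.camera('scene'); cv2.imwrite('pics/scene13.png',c['image'])"
```

```text
19.0 [ 0.58  0.55 -0.04]
18.0 [ 1.03  1.07 -0.04]
17.0 [ 1.5   1.57 -0.05]
16.0 [ 1.99  2.06 -0.06]
15.0 [ 2.49  2.52 -0.06]
14.0 [ 3.02  2.96 -0.07]
13.0 [ 3.56  3.39 -0.07]
12.0 [ 4.11  3.79 -0.08]
11.0 [ 4.69  4.17 -0.09]
10.0 [ 5.27  4.53 -0.09]
9.0 [ 5.87  4.86 -0.1 ]
8.0 [ 6.48  5.18 -0.11]
7.0 [ 7.11  5.46 -0.11]
6.0 [ 7.74  5.73 -0.12]
5.0 [ 8.39  5.97 -0.12]
4.0 [ 9.04  6.18 -0.13]
3.0 [ 9.7   6.37 -0.14]
2.0 [10.37  6.53 -0.14]
1.0 [11.04  6.67 -0.15]
0.0 [11.72  6.78 -0.15]
-1.0 [12.4   6.86 -0.16]
-2.0 [13.08  6.92 -0.16]
-3.0 [13.77  6.95 -0.17]
```

View pics/scene13.png

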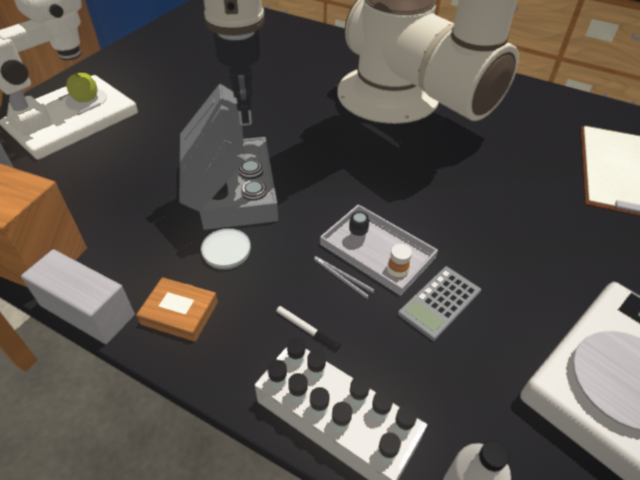

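The lid is closing along the arc. Continuing.

Call:
step_arm(increments=[0.6, 0.55, -0.04, 0, 0.9, 1.05, 1.05, -0.04, 0, 0.9, 1.5, 1.55, -0.05, 0, 0.9, 2.0, 2.05, -0.05, 0, 0.9, 2.5, 2.5, -0.06, 0, 0.9, 3.0, 2.95, -0.07, 0, 0.9, 3.55, 3.4, -0.07, 0, 0.9, 4.1, 3.8, -0.08, 0, 0.9, 4.7, 4.15, -0.08, 0, 0.9, 5.25, 4.55, -0.09, 0, 0.9, 5.85, 4.85, -0.1, 0, 0.9, 6.5, 5.2, -0.1, 0, 0.9, 7.1, 5.45, -0.11, 0, 0.9, 7.75, 5.75, -0.12, 0, 0.9, 8.4, 5.95, -0.12, 0, 0.9, 9.05, 6.2, -0.13, 0, 0.9, 9.7, 6.35, -0.14, 0, 0.9, 10.35, 6.55, -0.14, 0, 0.9, 11.0, 6.65, -0.15, 0, 0.9, 11.4, 6.7, -0.15, 0, 0.9])

```text
time_s: 24.0
tcp_pos: [0.4533, -0.048, 0.058]
ee_rot: [-0.53, 1.497, 0.53]
ft_force: [-2.5, 6.1, 4.8]
finger_gap: 0.0201
```

```bash
python3 arc.py -4 1 0.5 | tac
```

```text
1.0 [-0.43 -0.18 -0.02]
0.5 [-0.09 -0.13 -0.02]
0.0 [ 0.25 -0.07 -0.02]
-0.5 [ 0.59 -0.03 -0.03]
-1.0 [ 0.93  0.01 -0.03]
-1.5 [ 1.27  0.04 -0.03]
-2.0 [ 1.62  0.06 -0.03]
-2.5 [ 1.96  0.08 -0.04]
-3.0 [ 2.3   0.09 -0.04]
-3.5 [ 2.65  0.1  -0.04]
-4.0 [ 2.99  0.1  -0.04]
```

Call:
step_arm(increments=[0.3, 0, 0, 0, 0.9, 0.6, 0, 0, 0, 0.9, 0.9, 0, 0, 0, 0.9, 1.2, 0.05, 0, 0, 0.9, 1.4, 0.05, 0, 0, 0.9, 1.4, 0.05, 0, 0, 0.9])

```text
time_s: 24.6
tcp_pos: [0.4526, -0.0471, 0.0438]
ee_rot: [-0.53, 1.498, 0.531]
ft_force: [-3.9, 5.9, 0.1]
finger_gap: 0.0204
```

Call:
step_arm(increments=[0.1, 0, 0, 0, 0.9, 0.2, 0, 0, 0, 0.9, 0.3, 0, 0, 0, 0.9, 0.3, 0, 0, 0, 0.9])

```text
time_s: 25.0
tcp_pos: [0.4526, -0.0469, 0.0415]
ee_rot: [-0.53, 1.498, 0.531]
ft_force: [-10.1, 4.3, 18.6]
finger_gap: 0.0204
```

Call:
step_arm(increments=[0.1, 0, 0, 0, 0.9, 0.2, 0, 0, 0, 0.9, 0.2, 0, 0, 0, 0.9])

```text
time_s: 25.3
tcp_pos: [0.4527, -0.0469, 0.0413]
ee_rot: [-0.53, 1.497, 0.531]
ft_force: [-20.2, 6.4, 38.4]
finger_gap: 0.0203
```

```bash
python3 - <<'E'
from h import *
c=bot.camera("scene"); print(bot.observe()["ft_force"])
cv2.imwrite("pics/s14.png",cv2.resize(c["image"][100:240,170:310],None,fx=4,fy=4,interpolation=cv2.INTER_CUBIC))
E
```

```text
[-19.45630611   5.85395902  39.26092323]
```

View pics/s14.png

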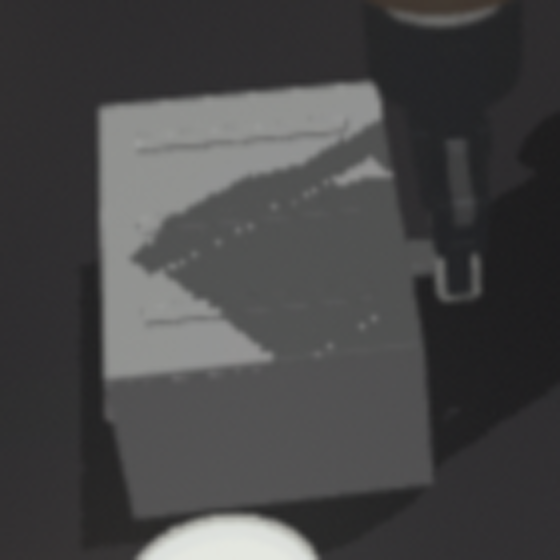

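The lid has met its stop: the force climbs to 39 N with no further travel. Releasing and backing off.

Call:
step_arm(increments=[-0.15, 0, 0, 0, 0.9, -0.15, 0, 0, 0, 0.7, -0.15, 0, 0, 0, 0.55, -0.15, 0, 0, 0, 0.4, -0.15, 0, 0, 0, 0.4, -0.15, 0, 0, 0, 0.4])

```text
time_s: 25.95
tcp_pos: [0.4527, -0.0469, 0.0427]
ee_rot: [-0.53, 1.497, 0.531]
ft_force: [-0.3, -0.2, -0.4]
finger_gap: 0.0511
```

Call:
step_arm(increments=[-1, 0, 0, 0, 0.4, -3, 0, 0, 0, 0.4, -6, 0, 0, 0, 0.4, -10, 0, 0, 0, 0.4, -14, 0, 0, 0, 0.4, -18, 4, -4, 0, 0.4, -20, 8, -8, 0, 0.4, -20, 12, -12, 0, 0.4, -20, 12, -16, 0, 0.4, -20, 12, -16, 0, 0.4, -20, 12, -16, 0, 0.4])

```text
time_s: 27.05
tcp_pos: [0.25, -0.0549, 0.2425]
ee_rot: [-0.53, 1.496, 0.526]
ft_force: [0.8, 0.4, 0.7]
finger_gap: 0.0513
```

```bash
python3 - <<'E'
from h import *
for n in("scene","top"):
    c=bot.camera(n); cv2.imwrite(f"pics/{n}15.png",c["image"]); P=cloud(c); z=P[...,2]
    reg=np.zeros(z.shape,bool)
    if n=="top": reg[225:410,390:570]=1
    else: reg[110:235,185:295]=1
    # lid top only: by case-frame position
    rel=P-case; x=rel@cx; y=rel@cy
    m=reg&(abs(x)<0.068)&(abs(y)<0.1)&(z>0.085)&(z<0.12)
    A=np.c_[x[m],np.ones(m.sum())]; print(n,m.sum(),np.linalg.lstsq(A,z[m],rcond=None)[0], "slope along y",np.polyfit(y[m],z[m],1))
    m=reg&(x<-0.09)&(x>-0.107)&(abs(y)<0.008)&(z>0.04)&(z<0.1); print("tab z",m.sum(),np.median(z[m]))
E
```

```text
scene 4141 [-0.01144826  0.09602081] slope along y [-0.00013943  0.09601619]
tab z 39 0.06381144552047524
top 10865 [-0.00989979  0.09626091] slope along y [0.00118785 0.09627028]
tab z 103 0.06371640804177559
```

View pics/scene15.png

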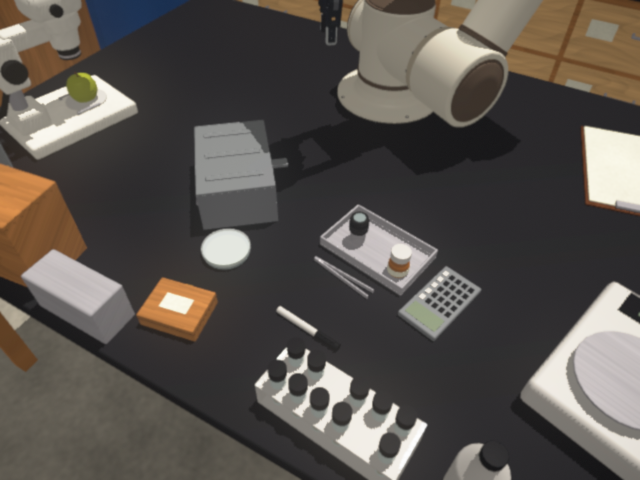

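View pics/top15.png

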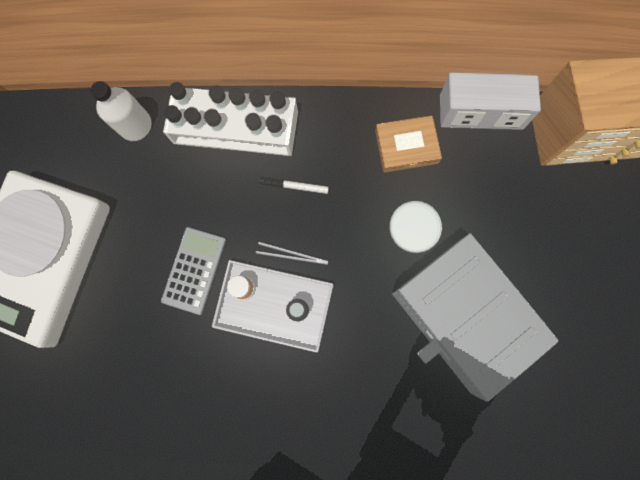

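The pictures show the lid shut, with a measured slope of about 0.01 rad. The eyepiece stands in the tray at top (297,309), and the bystanders haven't moved. Handing in.

```bash
python3 -c "
from plant import bot
print(bot.observe()['qd'].round(3)); print(bot.sign_off())"
```

```text
[ 0.023  0.034 -0.005  0.002 -0.005  0.005]
the job is handed in; nothing more can be done
None
```

I opened the lid to about 1.5 rad and found one eyepiece in the -y wide recess, where a lens recess should have been empty. I lifted it out, stood it upright in the free half of the tray, closed the lid by its tab and handed the job in at about 27 s. `sign_off` gives no verdict, so success is not confirmed.

- **Lid:** the final depth fits give a slope of about 0.01 rad, against the 0.04 limit. The tab's top reads about 1.8 mm above its nominal height, of which about 0.8 mm is the depth bias seen on the bench. At the end of closing, the force rose to about 39 N with no further travel.
- **Eyepiece:** it stands upright in the tray, its top about 61 mm above the bench. The jar, dish, calculator, pen and forceps look unmoved.
- **Case contents:** the other three eyepieces and both lenses were in their recesses when last seen with the lid open. They cannot be seen with it shut.
- **Disagreements:** the two cameras differed by 1–4 mm when locating points, within the gripper's clearance. The arm was clear of everything, with only small residual joint speeds (at most 0.034 rad/s) at hand-in.

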